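# Fish the dropped tape roll out of the gap between the drawer cases

### The arm

A 7-joint arm with a two-finger parallel gripper is mounted at the origin on a cart in front of the work surface, level with it; the furniture and walls round the work are solid. World frame = base frame: x ahead of the robot, y to its left, z up, the work surface at z = 0. Lengths are in m, angles in rad, forces in N, time in s.
With the tool pointing down it reaches from about 0.35 to 0.9 m from the base axis. Payload 8.1 kg.
Tool frame: the origin (TCP) lies on the centre line of the jaws, within the pads' length; the fingertips stand arm.tip_extent ahead of it and the grasp point (between the pads) lies 3 mm ahead of it (arm.tip_extent is the distance from the TCP to the fingertips, in m); y points along the fingers, z is the direction in which the jaws open and shut, and the axes are right-handed (so a half turn about y gives the same grasp; the last joint's range is limited). The gripper opens to 92 mm and grips with 3 to 60 N. Pads are 19 mm wide; open, the fingers measure 130 mm over their backs; the gripper's body (75 mm by 190 mm) begins 47 mm behind the grasp point.
Start: joints at [-1.4, 0.434, 0.025, 1.573, -0.012, 1.134, -0.075], TCP at [0.169, 0.602, 0.21] pointing down, gripper open.
Joint ranges: [-2.62, 2.62], [-0.44, 2.09], [-1.27, 1.32], [0.08, 2.57], [-1.32, 4.46], [0.12, 2], [-2.74, 2.74]. Speed limits (rad/s): [2.22, 2.22, 3.01, 3.01, 3.14, 3.14, 3.14].

### API

Orientations are given as a rotation vector (axis times angle).
In Python, from cell import observe, get_image, sign_off, boxes_of, place_of, arm gives the robot as it stands.
- The arm moves only by the tool arm_command, never from a script. Its argument "plan" is a list of rows, each a list of 2 entries, a list of its own where there are three numbers: the shift along the tool's x, y, z in m, then the turn, a rotation vector about the tool's x, y, z in degrees. In form: [[[tx, ty, tz], [ax, ay, az]], ...]. A call has 1 to 5 rows; each row is the pose to reach, as a shift and turn from the pose commanded when the call began, along the tool's axes at that moment; what a row does not reach only later rows make up. A row lasts 1/10 s, in which the tool goes at most 50 mm and 8.59 degrees, less where a joint would pass 70% of its speed; a pose out of reach is approached as far as the arm can. A call with a gripper value outside its range is refused whole. "fingers" is the closure, from -1 (fully open) to 1 (shut), set as the call begins (left out, the last holds). The fingers move at their own pace and stop on an object; "squeeze" is the grip in N (left out, the last holds). Time passes only in rows, so rows that repeat a pose let the fingers close. It gives the time, the measured TCP pose, the force and the opening at its end, in the units of the state.
- observe(): the state, without advancing time (a new reading comes with each control period).
- get_image(name): name is "side" or "top" or "wrist"; returns a dict with "color" (400x640x3 uint8, red, green, blue), "camera_matrix" (3x3 intrinsics, pixels), "distortion" ([k1, k2, p1, p2, k3] as OpenCV has them; the pictures are not rectified), "world_to_cam" (4x4, takes a point from world to camera coordinates); the wrist camera has in their place "mount" (4x4, takes a point from camera to tool coordinates, whose origin is the TCP and whose axes are the tool frame's). Camera axes: x right, y up, looking along -z (the intrinsics and any distortion apply to the point x, -y, -z); pixel columns grow to the right and rows downward; lengths in m; the calibration is good to about 2 mm. A picture is of the moment at which its call begins: read the wrist's pose just before it. There is no depth.
- sign_off(): hands the job in, once; it reports no verdict.
Trained networks look in a picture, given as the dict that the camera call returned (one of the last four; its "shot" number tells which), for a name from the list of things; names that differ only in an ending like _2 or _b are one class to them, and where a whole thing is asked for, a point or a joint stands for the part that bears it (a point fixed in the world has none). Each returns a list of dicts, best first, with "confidence" (0 to 1); they miss things now and then, are a little off and sometimes report something else, mostly with a low value. They report only what shows in the picture. A call takes as long as a camera call.
- boxes_of(picture, thing): "point" ([column, row] in pixels, amid what is visible of it).
- place_of(picture, thing): "point" ([column, row] in pixels: a listed point, or the origin of a listed thing).
The state is a dict: "clock": time; "joints": joint angles; "dq": joint speeds; "joint_efforts": joint torques, N m; "position": TCP position; "ee_rot": TCP orientation; "force": force on the tool from outside, world axes, zero at the start; "ft_torque": the same for the moment, N m; "width": opening from 0.0 (shut) to 1.0 (fully open).
Only numpy, scipy, OpenCV 4.12 (cv2) and the standard library are available. Lean on these libraries where they do the work, as an engineer would, in place of code of your own. Each camera call takes 0.05 s, during which the arm holds its last target.

### The job

The roll of masking tape has fallen on edge into the narrow gap between the two low drawer cases. Take the bent hook from its stand, fish the roll up out of the gap with it, put the roll in the shallow tray and hang the hook back in the fork of its stand. The gripper itself must not touch the roll.

Things in the scene. Friction and masses are not known exactly. Their poses are not given: they have to be found in the camera images.
- roll_center (a point): centre of the roll of masking tape, a ring 96 mm outer, 55 mm inner diameter, 25 mm wide, 0.14 to 0.28 kg. It stands on edge on the worktop in the gap, its axis across the gap, free to roll along it and to slide across it; it may be anywhere across the gap's width. The frame's z axis is the ring's axis.
- gap_mouth (a point): middle of the mouth of the gap between the two fixed grey drawer cases, level with their tops, 100 mm above the worktop. x runs along the gap away from the robot, y across it. The gap is 50 mm wide, goes down to the worktop, and is closed 90 mm behind this point (full height) and 82 mm in front of it (strip 45 mm high). Each case is 180 mm along x, 52 mm along y.
- hook_grip (a point): centre of the wooden handle of the bent hook (0.12 kg). Axes: z up along the rod, x the way the foot points. Handle: 30 mm along x, 18 mm along y, 70 mm along z. Under it a collar 30 mm in diameter and 6 mm thick, its underside 41 mm below this point.
- hook_collar (a point): on the rod's axis at the underside of the hook's collar. From here the straight rod, 7 mm in diameter, goes 100 mm down to the bend; there the foot, 7 mm in diameter, points along +x, rising by 6 degrees, and ends 32 mm from the rod's axis.
- stand_seat (a point): in the fixed stand, the point where the middle of the collar's underside rests: on top of the fork, 130 mm above the worktop. x points to the back of the stand, away from the robot. The slot is 15 mm wide, ends 8 mm behind this point and is open to the front (-x), with a flared mouth 33 to 56 mm in front.
- stand: the fixed stand; its origin lies on the worktop under the seat, same axes. Each prong of the fork has a lip 4 mm high, 28 to 33 mm in front of the seat, so the hook is raised about 10 mm and drawn out to the front, and brought in the same way. The fork is 8 mm thick; nothing but these lips rises above the seat. Post 40 mm behind the seat; foot plate 10 mm thick.
- tray: shallow fixed aluminium tray, 145 mm square, walls 32 mm high and 4 mm thick, floor 4 mm; origin under its centre, axes along its walls.

How it is judged:
By the outcome, as a careful person would: the job done as asked, in the order asked, and still so for the second after the job is handed in, with the robot touching nothing.
It also fails if it takes over 72 s, if anything falls off the work surface, if the arm or the gripper's body presses on something with over 40 N, if the wrist force passes 120 N, or if a joint passes its speed limit or range.

## Working session

There is one attempt and no reset: what is moved stays moved. The work goes in short steps, Python scripts to look and compute and a tool call to move; the robot and the scene stay as the last step left them, time stands still between calls to the robot, and variables do not carry over. Pictures are saved under pics/ and viewed, and the job is handed in when it is done.

Besides the shell and the picture viewer there is one more tool, called after "Request:" as name(argument=value, ...) on one line, values as JSON. arm_command: Moves the arm, as the interface text tells. Its arguments: {"type":"object","properties":{"plan":{"type":"array","items":{"type":"array"}},"fingers":{"type":"number"},"squeeze":{"type":"number"}},"required":["plan"]}

```bash
ls; mkdir -p pics; python3 - <<'E'
from cell import observe,get_image,arm
import cv2
print(observe()); print({k:getattr(arm,k) for k in dir(arm) if not k.startswith('_')})
for n in ["side","top","wrist"]:
    p=get_image(n); cv2.imwrite(f'pics/a_{n}.png',p['color'][:,:,::-1])
    print(n,{k:v for k,v in p.items() if k!='color'})
E
```

```text
pics
{'clock': 0.0, 'joints': array([-1.39962092,  0.43517472,  0.02497816,  1.57409568, -0.0115988 ,
        1.13398828, -0.07509935]), 'dq': array([-0.00021962, -0.00044296, -0.00061267,  0.00050722,  0.00130588,
        0.00198828,  0.00014838]), 'joint_efforts': array([ 5.05126991e-04, -6.67822981e+01,  9.85365249e-01, -3.14460754e+01,
       -6.06078096e-02,  4.24256630e-02,  1.72542527e-04]), 'position': array([0.16889685, 0.60119477, 0.20937558]), 'ee_rot': array([-1.56160787,  0.21505652, -0.21495078]), 'force': array([-0.82962699,  0.49243479,  0.49641121]), 'ft_torque': array([-0.02488374, -0.04482727,  0.01902604]), 'width': 1.001532908396808}
{'PlanningError': <class 'cell.PlanningError'>, 'tip_extent': 0.022}
side {'camera_matrix': array([[367.50557225,   0.        , 326.31387045],
       [  0.        , 367.50557225, 202.82608171],
       [  0.        ,   0.        ,   1.        ]]), 'distortion': array([0.03017774, 0.        , 0.        , 0.        , 0.        ]), 'world_to_cam': array([[ 0.86326513, -0.50437342,  0.01951324, -0.52102007],
       [ 0.32343996,  0.582438
[... 627 characters left out ...]
],
       [ 0.        ,  0.        ,  0.        ,  1.        ]]), 'shot': 2}
wrist {'camera_matrix': array([[296.54028648,   0.        , 319.50227322],
       [  0.        , 296.54028648, 203.59652827],
       [  0.        ,   0.        ,   1.        ]]), 'distortion': array([0.00793784, 0.        , 0.        , 0.        , 0.        ]), 'mount': array([[-1.55415458e-03, -9.56944648e-01, -2.90266300e-01,
        -7.73014989e-02],
       [-3.33877300e-05,  2.90266700e-01, -9.56945788e-01,
        -1.75636966e-01],
       [ 9.99998792e-01, -1.47755035e-03, -4.83069531e-04,
        -2.81740356e-04],
       [ 0.00000000e+00,  0.00000000e+00,  0.00000000e+00,
         1.00000000e+00]]), 'shot': 3}
```

View pics/a_side.png

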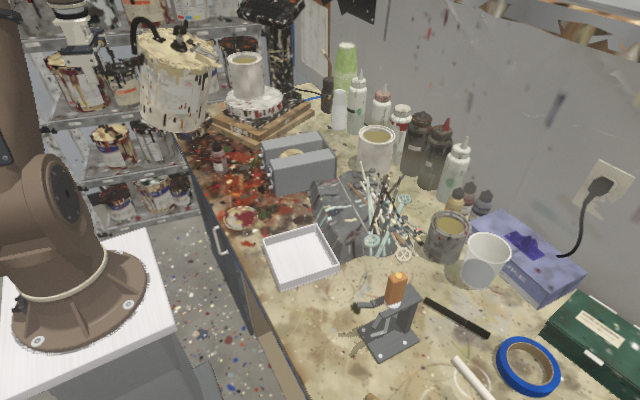

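View pics/a_top.png

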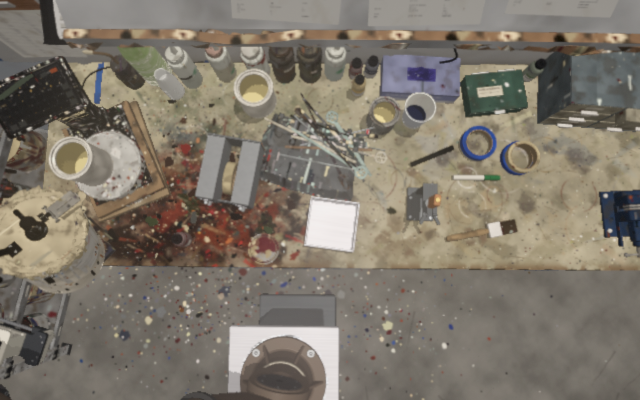

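View pics/a_wrist.png

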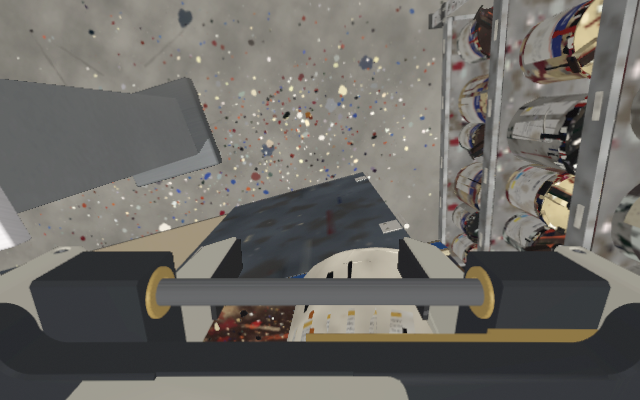

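The side picture shows the cases at about (298,163), the tray at (300,256) and the stand with the hook at (390,320). In the top picture the same things are at (230,172), (332,224) and (425,202). The wrist camera looks off the table. Next I locate them with the networks.

```bash
cat > h.py <<'E'
import numpy as np,cv2
from scipy.spatial.transform import Rotation as R
from scipy.optimize import least_squares
from cell import observe,get_image,boxes_of,place_of
def w2c(p,st=None):
    if 'world_to_cam' in p: return p['world_to_cam']
    T=np.eye(4);T[:3,:3]=R.from_rotvec(st['ee_rot']).as_matrix();T[:3,3]=st['position']
    return np.linalg.inv(T@p['mount'])
F=np.diag([1,-1,-1.])
def proj(p,X,st=None):
    M=w2c(p,st);X=np.atleast_2d(X);c=(X@M[:3,:3].T+M[:3,3])@F
    return cv2.projectPoints(c,np.zeros(3),np.zeros(3),p['camera_matrix'],p['distortion'])[0][:,0]
def ray(p,uv,st=None):
    M=w2c(p,st);n=cv2.undistortPoints(np.array([[uv]],float),p['camera_matrix'],p['distortion'])[0,0]
    d=M[:3,:3].T@(F@np.r_[n,1]);o=-M[:3,:3].T@M[:3,3];return o,d/np.linalg.norm(d)
def onz(p,uv,z,st=None):
    o,d=ray(p,uv,st);return o+d*(z-o[2])/d[2]
def tri(rs):
    A=sum(np.eye(3)-np.outer(d,d) for o,d in rs);b=sum((np.eye(3)-np.outer(d,d))@o for o,d in rs)
    x=np.linalg.solve(A,b);return x,[np.linalg.norm((np.eye(3)-np.outer(d,d))@(x-o)) for o,d in rs]
def save(p,name,crop=None,s=1):
    im=p['color'][:,:,::-1]
    if crop: im=im[crop[1]:crop[3],crop[0]:crop[2]]
    cv2.imwrite('pics/'+name+'.png',cv2.resize(im,None,fx=s,fy=s,interpolation=cv2.INTER_CUBIC))
E
python3 - <<'E'
from h import *
np.set_printoptions(precision=4,suppress=True)
s=get_image('side');t=get_image('top')
for n in ['roll_center','gap_mouth','hook_grip','hook_collar','stand_seat','stand','tray']:
    rs=[]
    for p in (s,t):
        r=place_of(p,n); print(n,[(np.round(q['point'],1),round(q['confidence'],2)) for q in r[:2]])
        if r: rs.append(ray(p,r[0]['point']))
    if len(rs)==2: print('   ',*tri(rs))
save(t,'t_gap',(180,120,270,220),6);save(s,'s_stand',(330,260,440,370),5);save(t,'t_stand',(380,160,470,230),8);save(s,'s_gap',(240,110,350,220),5)
E
```

```text
roll_center [(array([291.5, 162.9]), 0.61), (array([294.3, 147.6]), 0.35)]
roll_center [(array([231.6, 180.3]), 0.83), (array([431.6, 198.7]), 0.5)]
    [0.5731 0.1558 0.059 ] [np.float64(0.0007650119115538154), np.float64(0.0007650119115537523)]
gap_mouth [(array([298.2, 149. ]), 0.76)]
gap_mouth [(array([227.5, 169.6]), 0.56)]
    [0.5982 0.1607 0.0968] [np.float64(0.0015518342658009103), np.float64(0.0015518342658008373)]
hook_grip [(array([395.9, 287.1]), 0.72)]
hook_grip [(array([434.9, 201.3]), 0.53)]
    [ 0.5022 -0.4026  0.1755] [np.float64(0.0006896702743936338), np.float64(0.0006896702743937628)]
hook_collar [(array([391.5, 301.7]), 0.75), (array([390.3, 301.6]), 0.41)]
hook_collar [(array([428.2, 200.7]), 0.52)]
    [ 0.5086 -0.3974  0.1205] [np.float64(0.00254864763988673), np.float64(0.002548647639886376)]
stand_seat [(array([391.5, 302.1]), 0.56), (array([298.6, 261.1]), 0.16)]
stand_seat [(array([431.1, 204.2]), 0.68)]
    [ 0.4994 -0.4031  0.1334] [np.float64(0.00048179833786756354), np.float64(0.00048179833786760637)]
stand [(array([383.4, 339.7]), 0.56)]
stand [(array([419.4, 208.3]), 0.6), (array([331.6, 224.6]), 0.24)]
    [ 0.5025 -0.402  -0.0042] [np.float64(7.0053195326111756e-06), np.float64(7.0053195326989e-06)]
tray [(array([296.9, 258.4]), 0.58)]
tray [(array([331. , 224.9]), 0.84)]
    [ 0.4463 -0.1341  0.0022] [np.float64(0.003241890473449842), np.float64(0.0032418904734499423)]
```

View pics/t_gap.png

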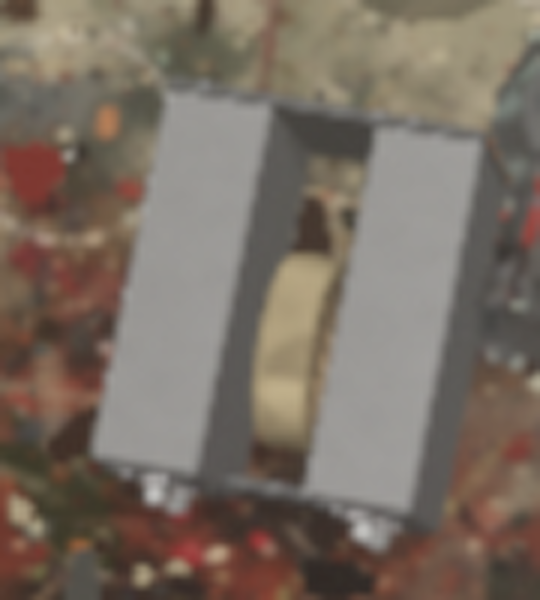

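View pics/s_stand.png

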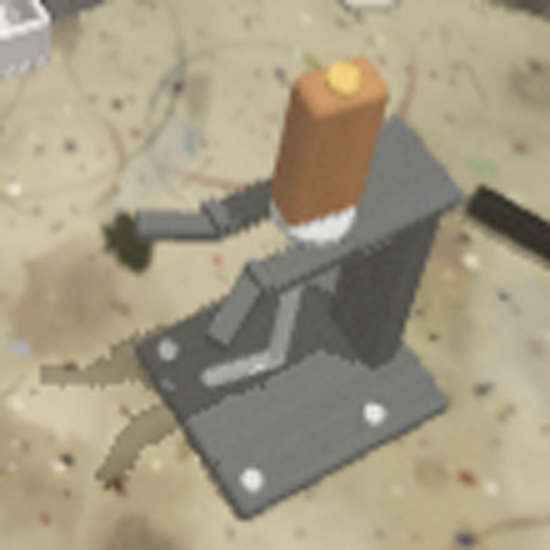

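View pics/t_stand.png

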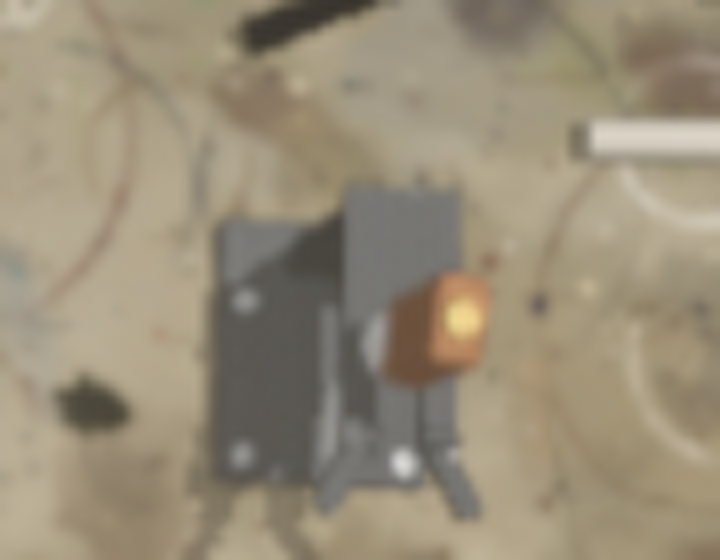

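View pics/s_gap.png

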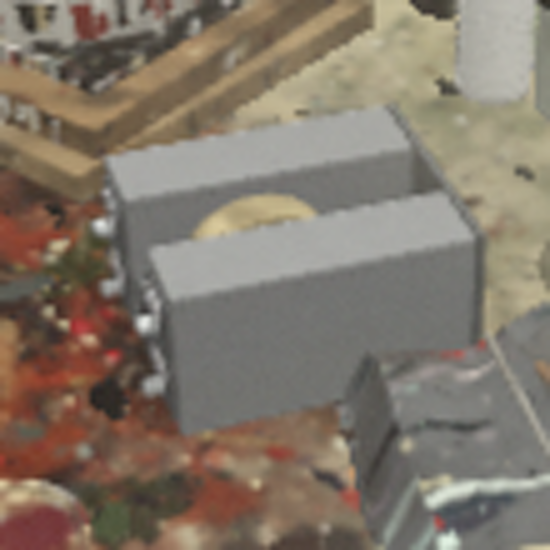

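Top crop: the gap runs nearly along x, tilted slightly. The roll sits a bit right of the middle, with its top between columns 255 and 320 (crop px) and free space on the left. The hook's foot points to the robot, out of the stand's mouth. Next I fit the gap pose and roll position from the corners.

```bash
python3 - <<'E'
from h import *
np.set_printoptions(precision=4,suppress=True)
s=get_image('side');t=get_image('top')
loc=[(-.09,.077),(.09,.077),(.09,.025),(-.09,.025),(-.09,-.025),(.09,-.025),(.09,-.077),(-.09,-.077)]
loc=np.array([(a,b,.1) for a,b in loc])
tp=np.array([(92,458),(165,92),(272,105),(197,475),(303,488),(378,128),(483,138),(410,512)])/6.+[180,120]-.4
sp=np.array([(105,158),(385,105),(413,150),(120,200),(148,248),(443,193),(480,238),(172,300)])/5.+[240,110]-.4
def W(q):
    c,si=np.cos(q[2]),np.sin(q[2]);return np.c_[q[0]+c*loc[:,0]-si*loc[:,1],q[1]+si*loc[:,0]+c*loc[:,1],loc[:,2]]
ft=lambda q:(proj(t,W(q))-tp).ravel(); fs=lambda q:(proj(s,W(q))-sp).ravel()
for f in (ft,fs,lambda q:np.r_[ft(q),fs(q)]):
    r=least_squares(f,[.6,.16,-.17]);print(r.x,np.degrees(r.x[2]),np.sqrt(np.mean(r.fun**2)))
q=r.x
c,si=np.cos(q[2]),np.sin(q[2])
for n,p in(('t',t),('s',s)):
  for d in place_of(p,'roll_center')[:1]:
    X=onz(p,d['point'],.048);dx=X[:2]-q[:2];print(n,'roll gap coords',c*dx[0]+si*dx[1],-si*dx[0]+c*dx[1])
# roll top edges in top crop
for nm,uv,z in [('topleft',(258,345),.096),('topright',(319,345),.096),('back',(308,253),.07),('front',(282,445),.06)]:
    X=onz(t,np.array(uv)/6.+[180,120]-.4,z);dx=X[:2]-q[:2];print(nm,c*dx[0]+si*dx[1],-si*dx[0]+c*dx[1])
E
```

```text
[ 0.5973  0.1605 -0.1569] -8.990715237558241 0.42817245819283867
[ 0.5943  0.1586 -0.1594] -9.131325458432602 0.4350167685063426
[ 0.5961  0.1602 -0.1577] -9.03769179183977 0.5514505378495848
t roll gap coords -0.010905282599609043 -0.0016006820514400044
s roll gap coords -0.011216866424119815 0.012798633651955885
topleft -0.02285606866496378 0.01078593906589472
topright -0.01806345720408472 -0.01764299577431172
back 0.028851696077093376 0.0020259004770162782
front -0.0641350792267336 -0.0014003688277695863
```

```bash
cat >> h.py <<'E'
def go(X,yaw,cur=None):
    """tool y down, tool x at heading yaw (deg)"""
    st=cur or observe();Rc=R.from_rotvec(st['ee_rot']).as_matrix()
    a=np.radians(yaw);x=np.array([np.cos(a),np.sin(a),0]);y=np.array([0,0,-1.]);z=np.cross(x,y)
    Rt=np.c_[x,y,z];d=Rc.T@(np.array(X)-st['position']);w=R.from_matrix(Rc.T@Rt).as_rotvec(degrees=True)
    print('shift mm',np.round(d*1000,1),'turn',np.round(w,2));return d,w
def pose():
    st=observe();Rc=R.from_rotvec(st['ee_rot']).as_matrix()
    print('t',round(float(st['clock']),2),'pos',np.round(st['position'],4),'yaw',round(np.degrees(np.arctan2(Rc[1,0],Rc[0,0])),2),'y',np.round(Rc[:,1],3),'F',np.round(st['force'],1),'w',round(float(st['width']),3),'q',np.round(st['joints'],2));return st
E
python3 - <<'E'
from h import *
pose();print(R.from_rotvec(observe()['ee_rot']).as_matrix().round(3))
go([.42,-.40,.30],0)
E
```

```text
t 1.15 pos [0.169  0.6017 0.2102] yaw -15.69 y [ 0.  0. -1.] F [ 1.  0. -0.] w 1.0 q [-1.4   0.43  0.03  1.57 -0.01  1.13 -0.08]
[[ 0.963  0.     0.27 ]
 [-0.27   0.     0.963]
 [ 0.    -1.     0.   ]]
shift mm [ 512.6  -89.9 -896.5] turn [ -0.   -15.69   0.  ]
```

```bash
python3 - <<'E'
from h import *
go([.38,.45,.35],-57)
E
```

```text
shift mm [ 244.1 -139.8  -89. ] turn [-0.   41.31  0.  ]
```

Request:
arm_command(plan=[[[0.049, -0.028, -0.018], [0, 8.2, 0]], [[0.098, -0.056, -0.036], [0, 16.5, 0]], [[0.147, -0.084, -0.054], [0, 24.8, 0]], [[0.196, -0.112, -0.072], [0, 33, 0]], [[0.244, -0.14, -0.089], [0, 41, 0]]], fingers=-1)

```text
clock: 1.65
position: [0.3469, 0.4728, 0.3295]
ee_rot: [-1.429, 0.774, -0.772]
force: [1.5, 0.5, -0.5]
width: 0.997
```

```bash
python3 - <<'E'
from h import *
pose();go([.47,.2,.36],-97)
E
```

```text
t 1.65 pos [0.3469 0.4728 0.3295] yaw -56.81 y [-0.001  0.    -1.   ] F [ 1.5  0.5 -0.5] w 0.997 q [-1.21  0.3   0.25  1.49 -0.08  1.36 -0.38]
shift mm [295.6 -30.8 -46.3] turn [ 5.000e-02  4.019e+01 -4.000e-02]
```

Request:
arm_command(plan=[[[0.05, 0, -0.01], [0, 8, 0]], [[0.1, 0, -0.02], [0, 16, 0]], [[0.15, 0, -0.03], [0, 24, 0]], [[0.2, 0, -0.04], [0, 32, 0]], [[0.25, 0, -0.05], [0, 40, 0]]])

```text
clock: 2.15
position: [0.4416, 0.2392, 0.3288]
ee_rot: [-1.148, 1.299, -1.298]
force: [-0.7, -0.4, 0.8]
width: 1.0
```

```bash
python3 - <<'E'
from h import *
pose();go([.5,-.05,.36],-139)
E
```

```text
t 2.15 pos [0.4416 0.2392 0.3288] yaw -97.01 y [ 0.     0.001 -1.   ] F [-0.7 -0.4  0.8] w 1.0 q [-1.    0.14  0.47  1.7  -0.07  1.31 -0.64]
shift mm [279.9 -31.3  93.2] turn [ 0.   41.99 -0.05]
```

Request:
arm_command(plan=[[[0.05, -0.005, 0.015], [0, 8.4, 0]], [[0.1, -0.01, 0.03], [0, 16.8, 0]], [[0.15, -0.015, 0.05], [0, 25, 0]], [[0.2, -0.02, 0.07], [0, 33.6, 0]], [[0.24, -0.03, 0.09], [0, 42, 0]]])

```text
clock: 2.65
position: [0.4995, -0.0017, 0.3572]
ee_rot: [-0.674, 1.807, -1.805]
force: [0.8, 1.0, 0.0]
width: 1.0
```

```bash
python3 - <<'E'
from h import *
pose();go([.5,-.28,.36],-180)
E
```

```text
t 2.65 pos [ 0.4995 -0.0017  0.3572] yaw -139.03 y [ 0.     0.001 -1.   ] F [0.8 1.  0. ] w 1.0 q [-0.73  0.13  0.74  1.66 -0.09  1.38 -0.84]
shift mm [182.1  -3.1 210.5] turn [ 5.000e-02  4.097e+01 -2.000e-02]
```

Request:
arm_command(plan=[[[0.032, 0, 0.036], [0, 8.2, 0]], [[0.064, 0, 0.072], [0, 16.4, 0]], [[0.096, 0, 0.108], [0, 24.6, 0]], [[0.128, 0, 0.144], [0, 32.8, 0]], [[0.16, 0, 0.18], [0, 41, 0]]])

```text
clock: 3.15
position: [0.4984, -0.242, 0.3573]
ee_rot: [0.001, 2.221, -2.22]
force: [0.4, -0.1, -0.6]
width: 1.003
```

```bash
python3 - <<'E'
from h import *
pose();go([.5,-.40,.33],-180)
p=get_image('wrist');save(p,'w1')
E
```

```text
t 3.15 pos [ 0.4984 -0.242   0.3573] yaw -179.97 y [ 0.001  0.    -1.   ] F [ 0.4 -0.1 -0.6] w 1.003 q [-0.36  0.3   0.98  1.55 -0.25  1.42 -0.93]
shift mm [ -1.5  27.2 158. ] turn [ 0.02  0.03 -0.07]
```

View pics/w1.png

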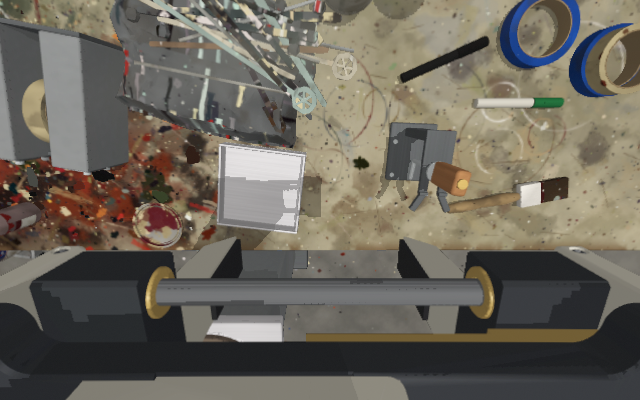

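The wrist picture shows the stand at (420,165), the handle top at (455,180), the tray at (262,187) and the cases at far left with the roll at (40,110).

```bash
python3 - <<'E'
from h import *
np.set_printoptions(precision=4,suppress=True)
st=pose();w=get_image('wrist');s=get_image('side');t=get_image('top')
for n,z in [('hook_grip',.171),('hook_collar',.13),('stand_seat',.13),('stand',0),('tray',0),('roll_center',.048),('gap_mouth',.1)]:
    rs=[]
    for p,q in((w,st),(s,None),(t,None)):
        r=place_of(p,n)
        if r and r[0]['confidence']>.4: rs.append(ray(p,r[0]['point'],q));print(n,p['shot'],onz(p,r[0]['point'],z,q),round(r[0]['confidence'],2))
    if len(rs)>1:print('  ',*tri(rs))
save(w,'w1_stand',(360,100,500,240),5)
E
```

```text
t 3.2 pos [ 0.4958 -0.2507  0.3575] yaw 178.99 y [ 0.001 -0.005 -1.   ] F [-4.6 -2.4  1.1] w 1.002 q [-0.35  0.31  0.99  1.55 -0.25  1.42 -0.93]
hook_grip 9 [ 0.5004 -0.4045  0.171 ] 0.97
hook_grip 10 [ 0.5015 -0.4026  0.171 ] 0.98
   [ 0.5006 -0.4036  0.1728] [np.float64(0.00015835848969894938), np.float64(0.00015835848969892157)]
hook_collar 9 [ 0.501  -0.4027  0.13  ] 0.82
hook_collar 10 [ 0.5034 -0.3996  0.13  ] 0.8
   [ 0.5016 -0.4013  0.1336] [np.float64(9.106998819949296e-05), np.float64(9.106998819950159e-05)]
stand_seat 9 [ 0.5012 -0.4015  0.13  ] 0.72
stand_seat 10 [ 0.4954 -0.4036  0.13  ] 0.63
stand_seat 11 [0.5647 0.1417 0.13  ] 0.59
   [ 0.5154 -0.2169  0.2648] [np.float64(0.1275133966241013), np.float64(0.22869761565791755), np.float64(0.3257161025653592)]
stand 9 [ 0.5055 -0.4004  0.    ] 0.77
stand 10 [ 0.4922 -0.4026 -0.    ] 0.92
stand 11 [ 0.5034 -0.4095  0.    ] 0.52
   [ 0.5012 -0.4044 -0.0068] [np.float64(0.0038474356584603186), np.float64(0.007489059664557701), np.float64(0.007060658116115699)]
tray 9 [ 0.4543 -0.1338  0.    ] 0.95
tray 10 [ 0.4392 -0.1377 -0.    ] 0.64
   [ 0.4475 -0.1269 -0.0187] [np.float64(0.0035572192877802865), np.float64(0.0035572192877802744)]
roll_center 9 [ 0.5106 -0.3892  0.048 ] 0.62
roll_center 11 [0.5872 0.164  0.048 ] 0.91
   [ 0.5322 -0.0766  0.9331] [np.float64(0.11459369620109369), np.float64(0.11459369620109357)]
gap_mouth 9 [0.5976 0.156  0.1   ] 0.59
gap_mouth 10 [0.6003 0.1779 0.1   ] 0.87
gap_mouth 11 [0.604  0.1552 0.1   ] 0.96
   [0.5966 0.1535 0.1109] [np.float64(0.005713476500924257), np.float64(0.008056181594408863), np.float64(0.005180097027089302)]
```

View pics/w1_stand.png

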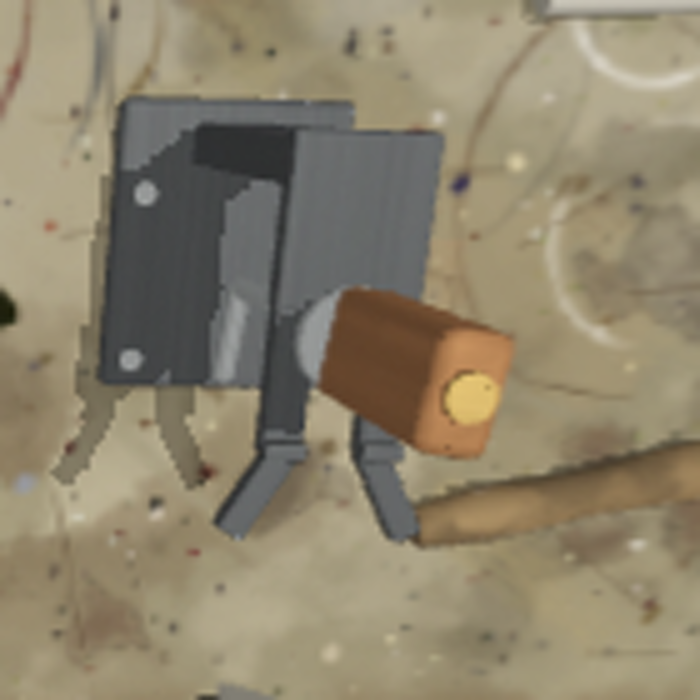

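```bash
python3 - <<'E'
from h import *
np.set_printoptions(precision=4,suppress=True)
st=pose();w=get_image('wrist');save(w,'w2_stand',(360,100,500,240),5);save(w,'w2')
E
```

```text
t 4.4 pos [ 0.4985 -0.2404  0.3569] yaw -179.69 y [-0.  0. -1.] F [ 0.5 -0.3 -0.3] w 0.998 q [-0.36  0.3   0.98  1.56 -0.25  1.42 -0.93]
```

View pics/w2_stand.png

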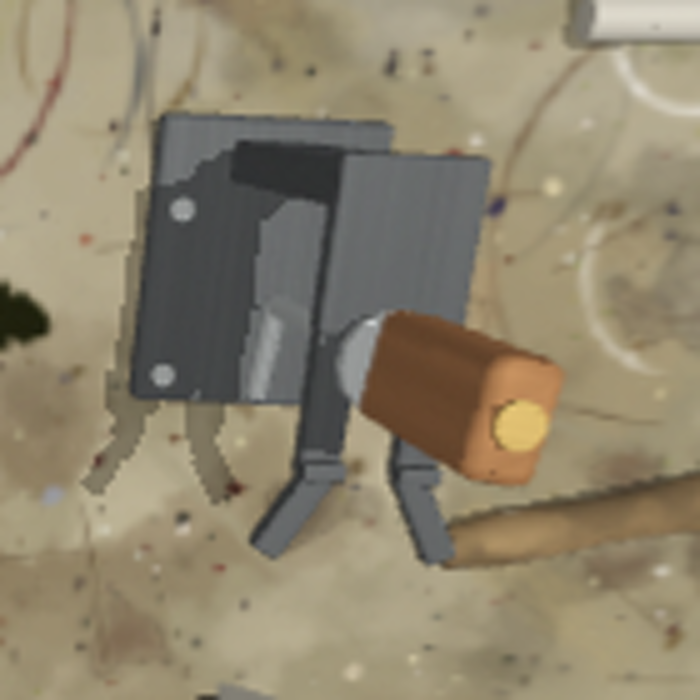

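```bash
python3 - <<'E'
from h import *
np.set_printoptions(precision=4,suppress=True)
st=pose();w=get_image('wrist')
def P(u,z): return onz(w,np.array(u)/5.+[360,100]-.4,z,st)
def ang(a,b): d=b-a; return np.degrees(np.arctan2(d[1],d[0]))
a,b,c=P((345,153),.13),P((490,160),.13),P((300,455),.13)
print('fork',a,b,c,'yaw side',ang(c,a),'back',ang(b,a)-90)
a,b,c=P((163,113),.01),P((392,123),.01),P((133,397),.01)
print('plate',a,b,c,ang(c,a),ang(b,a)-90)
bl,br,fr,fl=[P(u,.206) for u in((490,350),(565,368),(535,482),(462,472))]
print('handle',(bl+br+fr+fl)/4,ang(fl,bl),ang(fr,br),ang(br,bl)-90,'button',P((521,425),.207))
f0,f1=P((262,397),.03),P((272,310),.03);print('foot yaw',ang(f0,f1))
# tips of flares and lips
print('lips',P((302,470),.134),P((343,468),.134),P((397,475),.134),P((437,472),.134))
print(P((345,460),.13),P((397,468),.13))
E
```

```text
t 4.45 pos [ 0.4986 -0.2404  0.3569] yaw -179.7 y [ 0. -0. -1.] F [-0.7  0.1 -0.9] w 1.002 q [-0.36  0.3   0.98  1.56 -0.25  1.42 -0.93]
fork [ 0.5584 -0.3845  0.13  ] [ 0.5568 -0.4229  0.13  ] [ 0.4763 -0.3813  0.13  ] yaw side -2.2261118508494144 back -2.373283850055657
plate [ 0.5653 -0.3642  0.01  ] [ 0.5624 -0.4422  0.01  ] [ 0.467  -0.3612  0.01  ] -1.770946562981858 -2.0883565605702756
handle [ 0.5043 -0.4017  0.206 ] -4.824262189913344 -5.819245302698819 -12.900310735191994 button [ 0.5031 -0.4032  0.207 ]
foot yaw -0.8519773330718864
lips [ 0.473  -0.3809  0.134 ] [ 0.4737 -0.3922  0.134 ] [ 0.4718 -0.4074  0.134 ] [ 0.4727 -0.4184  0.134 ]
[ 0.4749 -0.3941  0.13  ] [ 0.4727 -0.4089  0.13  ]
```

```bash
python3 - <<'E'
from h import *
go([.503,-.402,.174],177)
E
```

```text
shift mm [ -3.6 182.9 161.6] turn [ 0.   3.3 -0. ]
```

Request:
arm_command(plan=[[[-0.001, 0, 0.04], [0, 1, 0]], [[-0.002, 0, 0.085], [0, 2, 0]], [[-0.0036, 0.01, 0.13], [0, 3, 0]], [[-0.0036, 0.04, 0.1616], [0, 3.3, 0]], [[-0.0036, 0.08, 0.1616], [0, 3.3, 0]]], fingers=-0.2)

```text
clock: 5.0
position: [0.5011, -0.4083, 0.2772]
ee_rot: [-0.066, -2.186, 2.198]
force: [-0.1, -0.1, -0.0]
width: 0.629
```

```bash
python3 - <<'E'
from h import *
np.set_printoptions(precision=4,suppress=True)
st=pose();w=get_image('wrist');save(w,'w3')
go([.503,-.402,.174],177)
E
```

```text
t 5.0 pos [ 0.5011 -0.4083  0.2772] yaw 176.63 y [ 0.001 -0.005 -1.   ] F [-0.1 -0.1 -0. ] w 0.629 q [ 0.04  0.54  0.93  1.47 -0.43  1.35 -0.64]
shift mm [-3.7 95.2 -0.6] turn [ 0.16 -0.25  0.4 ]
```

View pics/w3.png

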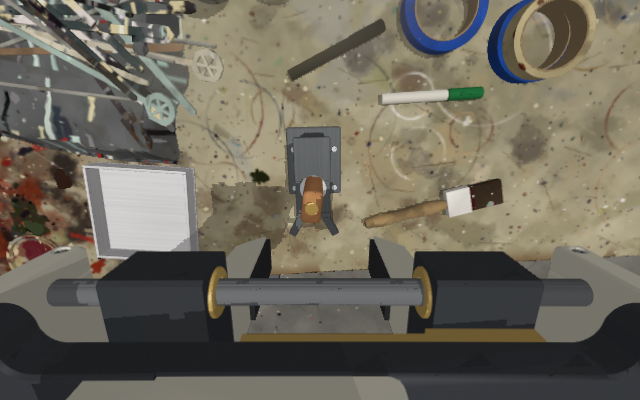

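The handle top is at (312,207), just left of the jaw centre at about column 320. I'll refine once the arm has settled.

```bash
python3 - <<'E'
from h import *
np.set_printoptions(precision=4,suppress=True)
st=pose();w=get_image('wrist');save(w,'w4',(270,110,370,250),5)
r=place_of(w,'hook_grip');print(r[:1]);print(onz(w,r[0]['point'],.171,st))
r=place_of(w,'stand_seat');print(onz(w,r[0]['point'],.13,st),r[0]['confidence'])
E
```

```text
t 5.05 pos [ 0.4999 -0.4027  0.2692] yaw 176.75 y [-0.007  0.003 -1.   ] F [-1.7  2.4 -5.8] w 0.614 q [ 0.04  0.54  0.92  1.48 -0.43  1.34 -0.64]
[{'point': [315.9, 196.2], 'confidence': 0.96}]
[ 0.5036 -0.3999  0.171 ]
[ 0.4986 -0.4015  0.13  ] 0.79
```

View pics/w4.png

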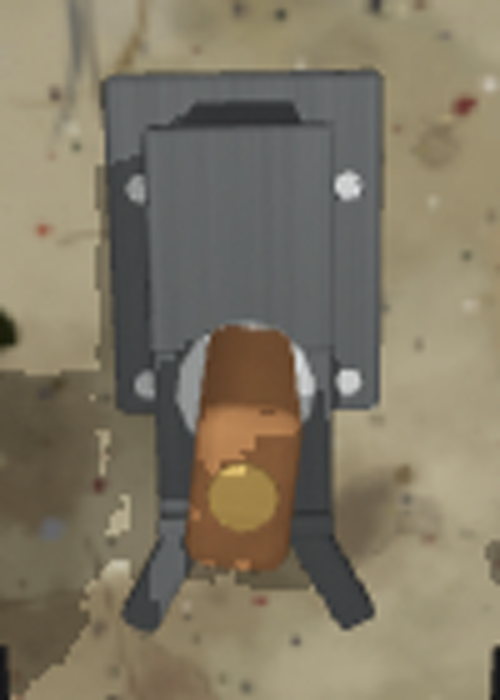

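```bash
python3 - <<'E'
from h import *
np.set_printoptions(precision=4,suppress=True)
st=pose();w=get_image('wrist');save(w,'w5',(270,110,370,250),5)
def P(u,z): return onz(w,np.array(u)/5.+[270,110]-.4,z,st)
print(P((243,497),.207),P((205,405),.206),P((188,560),.206),P((300,410),.206),P((290,560),.206))
print(P((147,128),.13),P((330,125),.13),'lips',P((160,515),.134),P((330,522),.134),P((157,350),.13),P((331,345),.13))
go([.503,-.402,.174],172)
E
```

```text
t 5.2 pos [ 0.5033 -0.4012  0.2773] yaw 177.05 y [-0.001  0.001 -1.   ] F [0.4 0.2 0.3] w 0.603 q [ 0.03  0.54  0.92  1.47 -0.43  1.35 -0.64]
[ 0.5036 -0.4007  0.207 ] [ 0.5201 -0.3951  0.206 ] [ 0.492  -0.3904  0.206 ] [ 0.5184 -0.4113  0.206 ] [ 0.4911 -0.4084  0.206 ]
[ 0.562  -0.3829  0.13  ] [ 0.5607 -0.4218  0.13  ] lips [ 0.4766 -0.3801  0.134 ] [ 0.473  -0.4186  0.134 ] [ 0.5139 -0.3818  0.13  ] [ 0.5131 -0.4204  0.13  ]
shift mm [  1.  104.6   0.3] turn [-0.03  5.08 -0.07]
```

View pics/w5.png

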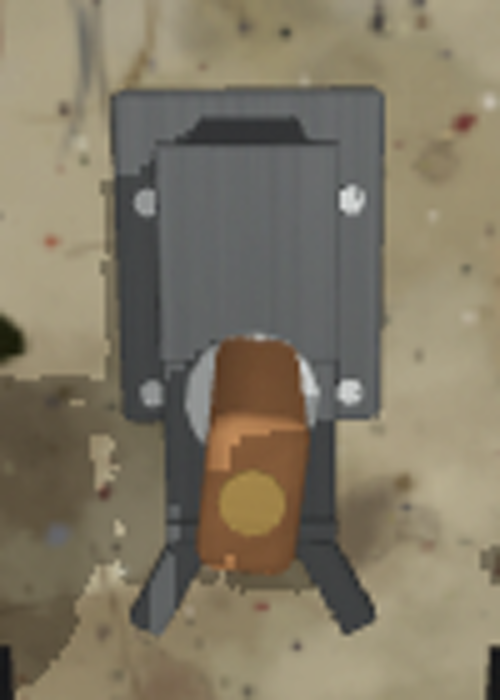

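Request:
arm_command(plan=[[[0.001, 0.03, 0], [0, 3, 0]], [[0.001, 0.06, 0], [0, 5, 0]], [[0.001, 0.09, 0], [0, 5, 0]], [[0.001, 0.104, 0], [0, 5, 0]], [[0.001, 0.104, 0], [0, 5, 0]]])

```text
clock: 5.75
position: [0.5026, -0.4009, 0.173]
ee_rot: [-0.148, -2.151, 2.149]
force: [0.5, 0.2, 1.2]
width: 0.597
```

```bash
python3 - <<'E'
from h import *
st=pose();go([.503,-.402,.174],172)
w=get_image('wrist');save(w,'w6');pose()
E
```

```text
t 5.75 pos [ 0.5026 -0.4009  0.173 ] yaw 172.11 y [-0.     0.001 -1.   ] F [0.5 0.2 1.2] w 0.597 q [ 0.04  0.62  0.89  1.62 -0.52  1.15 -0.65]
shift mm [-0.5 -1.   1. ] turn [0.05 0.11 0.02]
t 5.8 pos [ 0.5029 -0.4018  0.1743] yaw 172.08 y [ 0.001 -0.    -1.   ] F [ 0.2 -0.8  0.3] w 0.603 q [ 0.04  0.62  0.89  1.62 -0.52  1.16 -0.65]
```

View pics/w6.png

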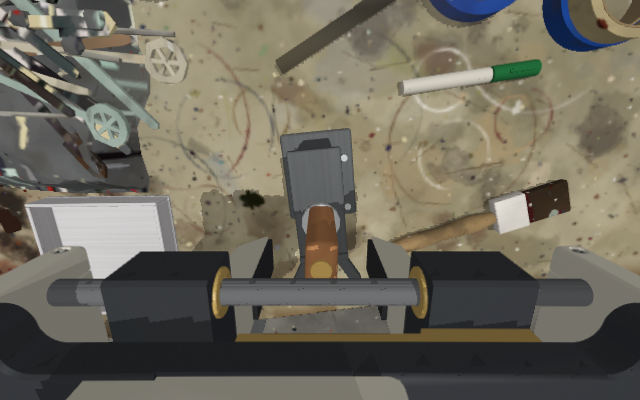

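The handle is centred between the jaws at column 320, so I close.

Request:
arm_command(plan=[[[0, 0, 0], [0, 0, 0]], [[0, 0, 0], [0, 0, 0]], [[0, 0, 0], [0, 0, 0]], [[0, 0, 0], [0, 0, 0]], [[0, 0, 0], [0, 0, 0]]], fingers=1, squeeze=50)

```text
clock: 6.3
position: [0.5021, -0.4019, 0.1732]
ee_rot: [-0.15, -2.149, 2.149]
force: [0.5, -0.7, -1.2]
width: 0.212
```

Request:
arm_command(plan=[[[0, 0, 0], [0, 0, 0]], [[0, 0, 0], [0, 0, 0]], [[0, -0.004, 0], [0, 0, 0]], [[0, -0.008, 0], [0, 0, 0]], [[0, -0.012, 0], [0, 0, 0]]])

```text
clock: 6.8
position: [0.502, -0.4019, 0.1852]
ee_rot: [-0.15, -2.149, 2.149]
force: [-0.3, 0.3, -1.1]
width: 0.187
```

```bash
python3 - <<'E'
from h import *
st=pose();s=get_image('side');save(s,'s7',(330,240,440,370),4.5)
st=pose()
E
```

```text
t 6.8 pos [ 0.502  -0.4019  0.1852] yaw 172.0 y [-0.  0. -1.] F [-0.3  0.3 -1.1] w 0.187 q [ 0.04  0.61  0.9   1.61 -0.51  1.18 -0.66]
t 6.85 pos [ 0.5022 -0.4022  0.1859] yaw 172.0 y [ 0.001 -0.001 -1.   ] F [ 0.4 -0.4 -0.5] w 0.194 q [ 0.04  0.61  0.9   1.61 -0.51  1.18 -0.66]
```

View pics/s7.png

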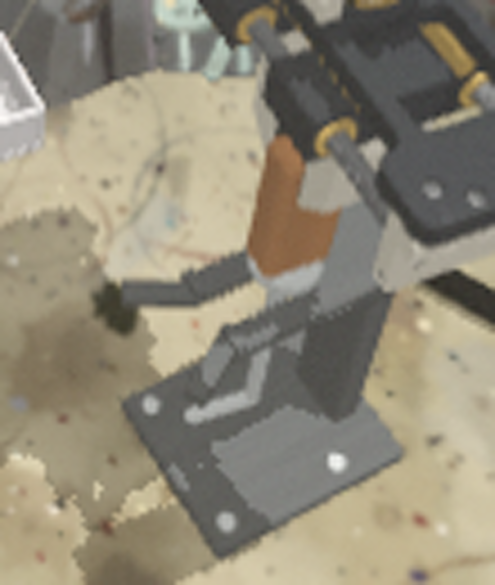

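The hook came up with the jaws and the opening is 17.5 mm, matching the handle. Now I draw it out to the front.

Request:
arm_command(plan=[[[0.02, 0, 0.002], [0, 0, 0]], [[0.045, 0, 0.0045], [0, 0, 0]], [[0.075, 0, 0.0075], [0, 0, 0]], [[0.085, -0.03, 0.0085], [0, 0, 0]], [[0.085, -0.08, 0.0085], [0, 0, 0]]])

```text
clock: 7.35
position: [0.4134, -0.3971, 0.2636]
ee_rot: [-0.148, -2.149, 2.141]
force: [1.8, -0.7, -0.1]
width: 0.193
```

```bash
python3 - <<'E'
from h import *
st=pose();go([.50,-.12,.32],172);go([.57,.145,.32],171)
E
```

```text
t 7.35 pos [ 0.4134 -0.3971  0.2636] yaw 171.84 y [-0.004  0.004 -1.   ] F [ 1.8 -0.7 -0.1] w 0.193 q [-0.01  0.43  1.    1.67 -0.37  1.26 -0.65]
shift mm [ -46.2  -55.6 -286.8] turn [ 0.2  -0.16  0.28]
shift mm [ -77.8  -54.8 -559.1] turn [0.19 0.84 0.28]
```

Request:
arm_command(plan=[[[-0.01, -0.01, -0.05], [0, 0, 0]], [[-0.02, -0.022, -0.1], [0, 0, 0]], [[-0.03, -0.034, -0.15], [0, 0, 0]], [[-0.036, -0.045, -0.2], [0, 0, 0]], [[-0.042, -0.056, -0.245], [0, 0, 0]]])

```text
clock: 7.85
position: [0.4912, -0.1645, 0.3203]
ee_rot: [-0.151, -2.15, 2.149]
force: [1.6, -0.2, -1.2]
width: 0.19
```

Request:
arm_command(plan=[[[-0.005, 0, -0.05], [0, 0, 0]], [[-0.01, 0, -0.1], [0, 0, 0]], [[-0.015, 0, -0.15], [0, 0.5, 0]], [[-0.02, 0, -0.19], [0, 1, 0]], [[-0.02, 0, -0.19], [0, 1, 0]]])

```text
clock: 8.35
position: [0.5383, 0.0267, 0.319]
ee_rot: [-0.157, -2.146, 2.143]
force: [-0.8, 0.3, -1.7]
width: 0.195
```

```bash
python3 - <<'E'
from h import *
st=pose();w=get_image('wrist');save(w,'w8')
E
```

```text
t 8.35 pos [0.5383 0.0267 0.319 ] yaw 171.58 y [-0.001  0.001 -1.   ] F [-0.8  0.3 -1.7] w 0.195 q [-0.91  0.3   1.02  1.66 -0.27  1.33 -1.56]
```

View pics/w8.png

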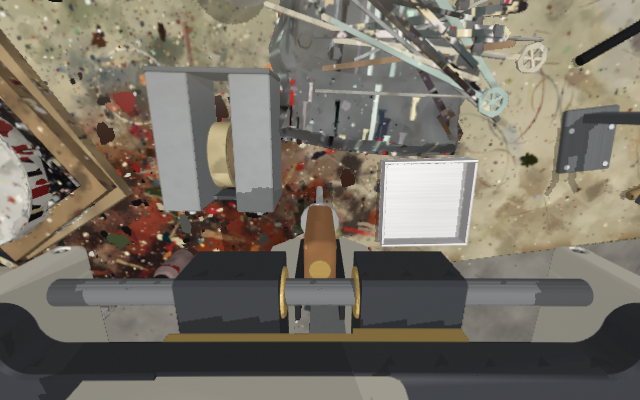

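The picture shows the gap between the cases at (152–280, 72–210), the roll at (220,155) and the hook's rod and foot at (320,200). I take a settled crop for the fit.

```bash
python3 - <<'E'
from h import *
import pickle
st=pose();st=pose();w=get_image('wrist');save(w,'w9',(130,60,290,220),5);save(w,'w9t',(370,140,490,260),5)
pickle.dump((w,st),open('w9.pkl','wb'))
E
```

```text
t 8.4 pos [0.5377 0.0226 0.3193] yaw 171.36 y [-0.001 -0.    -1.   ] F [-0.8 -1.1 -0.2] w 0.193 q [-0.91  0.3   1.03  1.66 -0.26  1.33 -1.56]
t 8.4 pos [0.5377 0.0226 0.3193] yaw 171.36 y [-0.001 -0.    -1.   ] F [-0.8 -1.1 -0.2] w 0.193 q [-0.91  0.3   1.03  1.66 -0.26  1.33 -1.56]
```

View pics/w9.png

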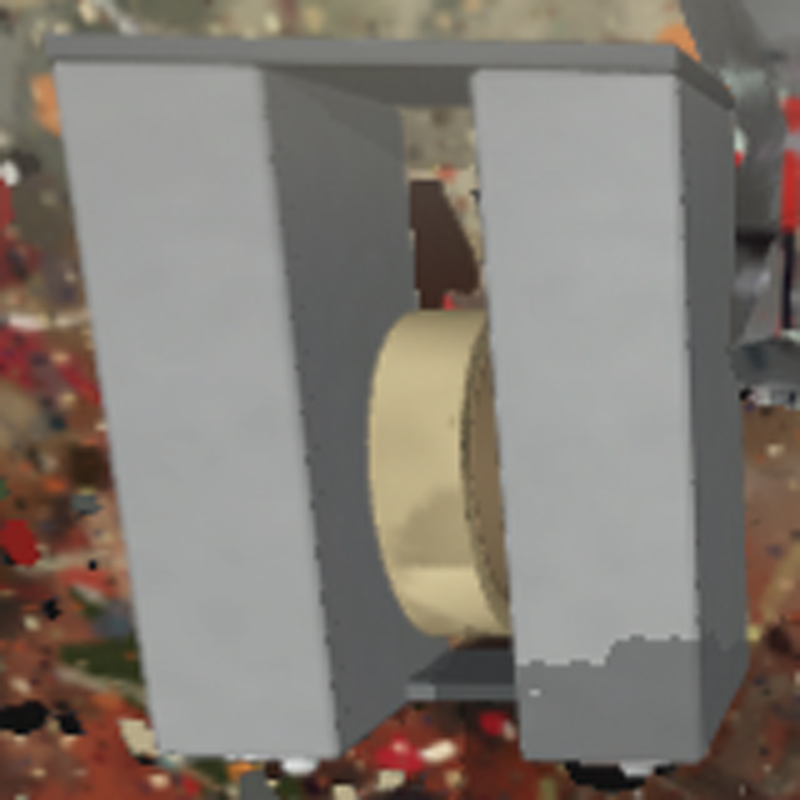

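View pics/w9t.png

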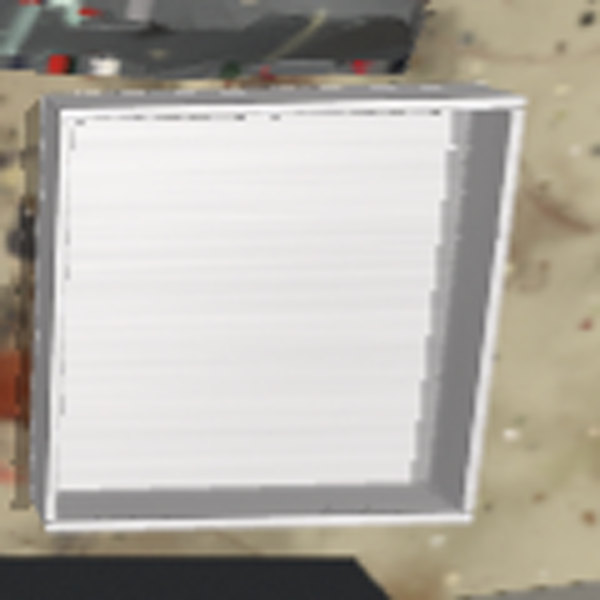

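```bash
python3 - <<'E'
from h import *
import pickle
w,st=pickle.load(open('w9.pkl','rb'))
loc=np.array([(-.09,.077),(.09,.077),(.09,.025),(-.09,.025),(-.09,-.025),(.09,-.025),(.09,-.077),(-.09,-.077)])
px=np.array([(157,752),(55,63),(262,66),(340,753),(522,757),(475,70),(678,77),(703,757)])/5.+[130,60]-.4
def G(q,L):
    L=np.atleast_2d(L);c,s=np.cos(q[2]),np.sin(q[2]);return np.c_[q[0]+c*L[:,0]-s*L[:,1],q[1]+s*L[:,0]+c*L[:,1],L[:,2]]
L=np.c_[loc,np.full(8,.1)]
r=least_squares(lambda q:(proj(w,G(q,L),st)-px).ravel(),[.6,.16,-.16]);q=r.x
print(q,np.degrees(q[2]),np.abs(r.fun).max())
# ring left rim silhouette
rim=np.array([(400,330),(385,355),(373,410),(370,470),(374,520),(386,570),(400,602)])/5.+[130,60]-.4
th=np.linspace(0,2*np.pi,721)
def ringpts(x,y): return proj(w,G(q,np.c_[x+.048*np.cos(th),np.full(721,y+.0125),.048+.048*np.sin(th)]),st)
def res(v):
    P=ringpts(*v);return np.array([np.min(np.hypot(*(P-u).T)) for u in rim])
r=least_squares(res,[-.01,-.003],diff_step=1e-3,x_scale=.01);print('ring',r.x,r.fun)
# end silhouettes too
im=w['color'][:,:,::-1].copy();im=im[60:220,130:290];im=cv2.resize(im,None,fx=5,fy=5)
for y in(r.x[1],r.x[1]-.025):
    P=(ringpts(r.x[0],y)-[130,60]+.4)*5;cv2.polylines(im,[P.astype(int)],True,(0,0,255),1)
cv2.imwrite('pics/ringfit.png',im)
# tray: rim outer corners z=.032
tp=np.array([(40,97),(525,100),(472,522),(45,527)])/5.+[370,140]-.4
for u in tp: print(onz(w,u,.032,st).round(4))
E
```

```text
[ 0.59633711  0.15860341 -0.16596872] -9.509307086680847 1.784901633790156
ring [-0.01861035 -0.00187412] [0.41697403 0.14985415 0.23153506 0.34256155 0.31153256 0.13285953
 0.63854701]
[ 0.536  -0.0694  0.032 ]
[ 0.5125 -0.2186  0.032 ]
[ 0.3702 -0.2011  0.032 ]
[ 0.3898 -0.0576  0.032 ]
```

View pics/ringfit.png

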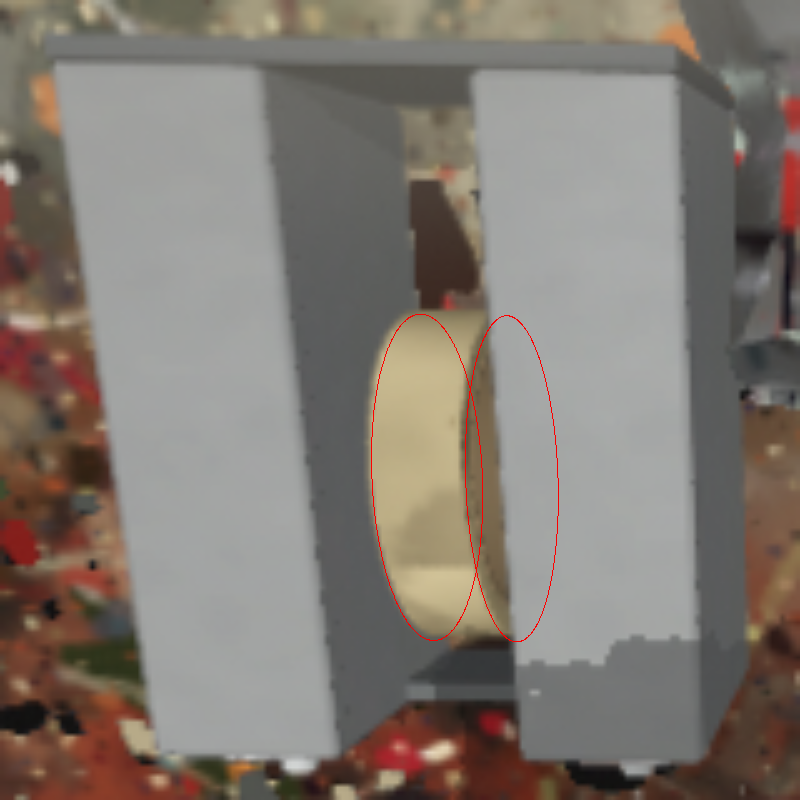

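```bash
cat >> h.py <<'E'
GQ=np.array([.5965,.1595,np.radians(-9.2)])
def g2w(x,y):
    c,s=np.cos(GQ[2]),np.sin(GQ[2]);return np.array([GQ[0]+c*x-s*y,GQ[1]+s*x+c*y])
def w2g(p):
    c,s=np.cos(GQ[2]),np.sin(GQ[2]);d=np.array(p[:2])-GQ[:2];return np.array([c*d[0]+s*d[1],-s*d[0]+c*d[1]])
E
python3 - <<'E'
from h import *
p=g2w(-.0065,.0177);print(p);st=pose();go([*p,.27],170.8)
E
```

```text
[0.59291351 0.17801154]
t 8.45 pos [0.5373 0.0199 0.3196] yaw 171.15 y [-0.    -0.001 -1.   ] F [ 0.  -1.1 -1.5] w 0.189 q [-0.91  0.3   1.03  1.66 -0.26  1.33 -1.56]
shift mm [ -30.7   49.5 -164.8] turn [-0.04  0.35  0.01]
```

Request:
arm_command(plan=[[[-0.01, 0, -0.045], [0, 0, 0]], [[-0.02, 0, -0.09], [0, 0, 0]], [[-0.025, 0.01, -0.13], [0, 0, 0]], [[-0.03, 0.025, -0.155], [0, 0, 0]], [[-0.03, 0.04, -0.16], [0, 0, 0]]])

```text
clock: 8.95
position: [0.5927, 0.1746, 0.2788]
ee_rot: [-0.166, -2.141, 2.141]
force: [-0.6, 0.1, -1.6]
width: 0.188
```

Request:
arm_command(plan=[[[0, 0, 0], [0, 0, 0]], [[0, 0, 0], [0, 0, 0]], [[0, 0, 0], [0, 0, 0]]])

```text
clock: 9.25
position: [0.5923, 0.17, 0.2811]
ee_rot: [-0.173, -2.139, 2.138]
force: [0.3, -0.6, -0.5]
width: 0.195
```

```bash
python3 - <<'E'
from h import *
st=pose();print(w2g(st['position']));p=g2w(-.0065,.0177);go([*p,.25],170.8)
s=get_image('side');w=get_image('wrist');save(s,'s10',(220,60,370,200),5);save(w,'w10')
E
```

```text
t 9.25 pos [0.5923 0.17   0.2811] yaw 170.82 y [ 0.002  0.    -1.   ] F [ 0.3 -0.6 -0.5] w 0.195 q [-0.98  0.48  0.95  1.54 -0.4   1.32 -1.71]
[-0.00580592  0.00967459]
shift mm [ 0.7 31.1 -8. ] turn [ 0.04  0.02 -0.09]
```

View pics/w10.png

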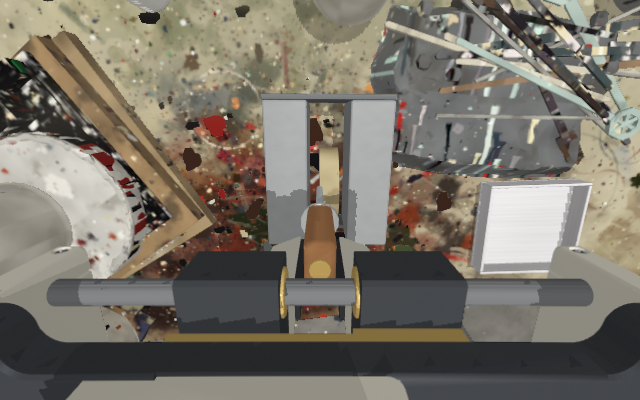

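View pics/s10.png

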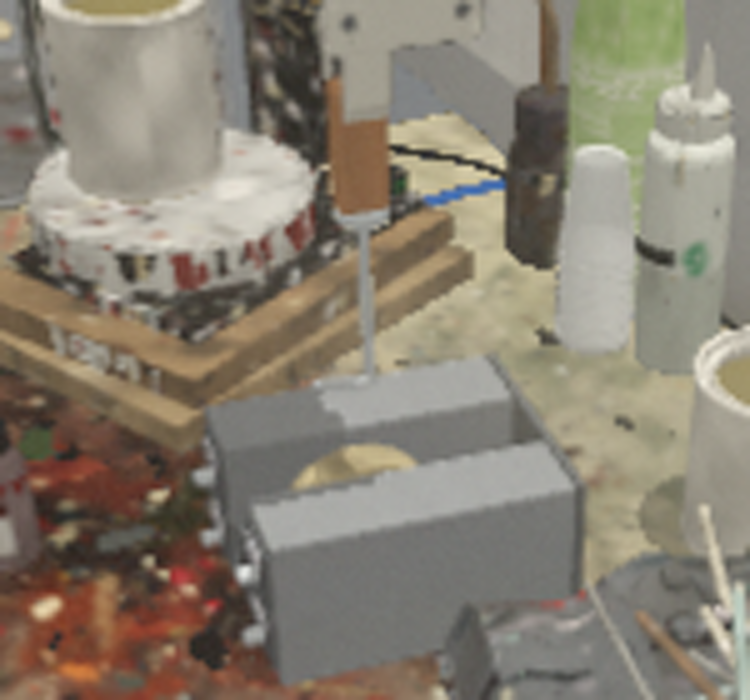

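The hook hangs straight above the gap, and the roll is visible at (330,175) in the wrist picture. I fine-align it at z=0.262 and check where the hook bends in side and top views.

Request:
arm_command(plan=[[[0, 0.01, -0.004], [0, 0, 0]], [[0.0005, 0.019, -0.008], [0, 0, 0]], [[0.0005, 0.019, -0.008], [0, 0, 0]], [[0.0005, 0.019, -0.008], [0, 0, 0]], [[0.0005, 0.019, -0.008], [0, 0, 0]]])

```text
clock: 9.85
position: [0.5927, 0.1802, 0.2608]
ee_rot: [-0.169, -2.139, 2.14]
force: [0.4, -0.1, -1.2]
width: 0.195
```

```bash
python3 - <<'E'
from h import *
st=pose();print(w2g(st['position']))
t=get_image('top');s=get_image('side');w=get_image('wrist')
st2=pose()
P=st['position']
Rc=R.from_rotvec(st['ee_rot']).as_matrix()
x=Rc[:,0]
pts=np.array([P-[0,0,.0435],P-[0,0,.1435],P-[0,0,.1435]+.032*x+[0,0,.0034],P-[0,0,.09]])
for n,p,q,b in(('s',s,None,(240,90,340,190)),('w',w,st,(260,80,400,220)),('t',t,None,(180,120,270,220))):
    im=p['color'][b[1]:b[3],b[0]:b[2],::-1];im=cv2.resize(im,None,fx=5,fy=5,interpolation=cv2.INTER_CUBIC)
    for u in proj(p,pts,q): cv2.circle(im,tuple(((u-b[:2]+.4)*5).astype(int)),3,(0,0,255),-1)
    g=np.array([(*g2w(a,y),.1) for a,y in((-.09,.025),(.09,.025),(-.09,-.025),(.09,-.025))])
    for u in proj(p,g,q): cv2.circle(im,tuple(((u-b[:2]+.4)*5).astype(int)),3,(0,255,0),-1)
    cv2.imwrite(f'pics/o11_{n}.png',im)
E
```

```text
t 9.85 pos [0.5927 0.1802 0.2608] yaw 171.0 y [ 0. -0. -1.] F [ 0.4 -0.1 -1.2] w 0.195 q [-0.98  0.5   0.94  1.56 -0.42  1.29 -1.71]
[-0.00702572  0.01982714]
t 10.0 pos [0.5928 0.1802 0.261 ] yaw 170.99 y [ 0.  0. -1.] F [-0.4  0.6 -1. ] w 0.192 q [-0.98  0.5   0.94  1.56 -0.42  1.29 -1.71]
```

View pics/o11_s.png

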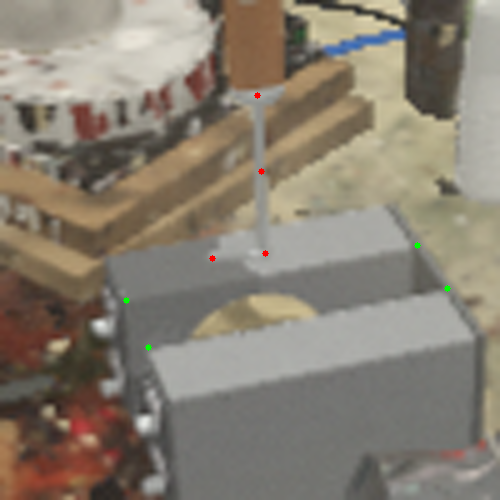

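View pics/o11_w.png

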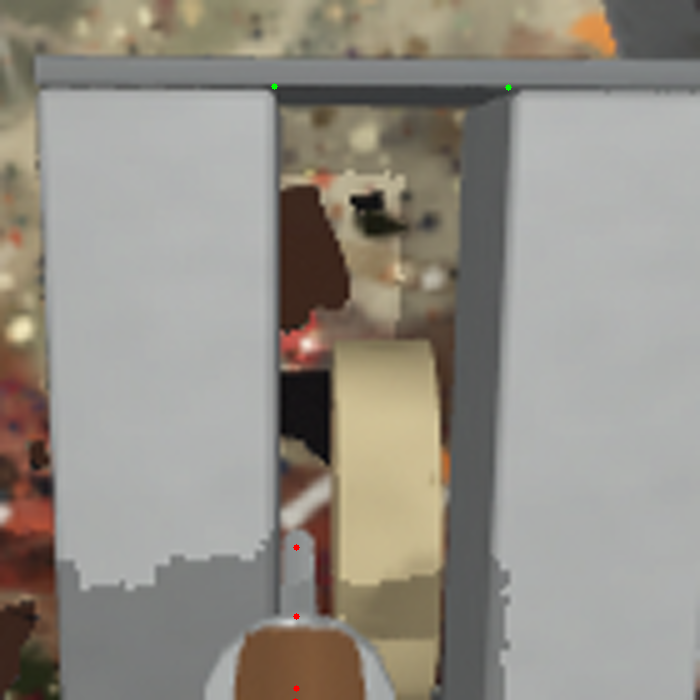

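View pics/o11_t.png

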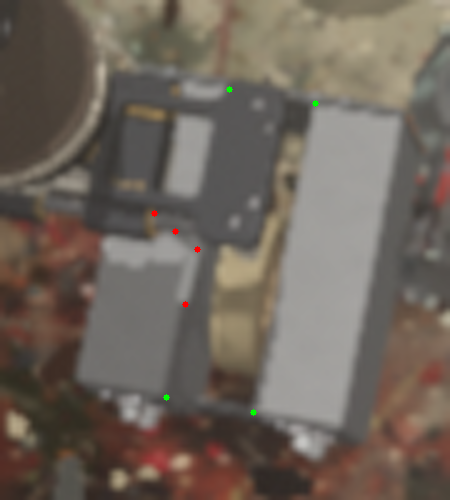

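In the wrist crop the rod at column 298 lies between the left wall edge (280) and the roll's near face (332). It needs about 2 mm toward the roll, then I lower it.

Request:
arm_command(plan=[[[0, 0, 0.002], [0, 0, 0]], [[0, 0.01, 0.002], [0, 0, 0]], [[0, 0.02, 0.002], [0, 0, 0]], [[0, 0.03, 0.002], [0, 0, 0]], [[0, 0.036, 0.002], [0, 0, 0]]])

```text
clock: 10.5
position: [0.5917, 0.1783, 0.2231]
ee_rot: [-0.166, -2.138, 2.14]
force: [0.8, -0.1, -1.5]
width: 0.195
```

```bash
python3 - <<'E'
from h import *
st=pose();print(w2g(st['position']))
st=pose();w=get_image('wrist');save(w,'w12',(260,80,400,220),5)
E
```

```text
t 10.5 pos [0.5917 0.1783 0.2231] yaw 171.01 y [-0.002 -0.001 -1.   ] F [ 0.8 -0.1 -1.5] w 0.195 q [-0.97  0.53  0.92  1.62 -0.44  1.22 -1.68]
[-0.00778618  0.01782918]
t 10.5 pos [0.5917 0.1783 0.2231] yaw 171.01 y [-0.002 -0.001 -1.   ] F [ 0.8 -0.1 -1.5] w 0.195 q [-0.97  0.53  0.92  1.62 -0.44  1.22 -1.68]
```

View pics/w12.png

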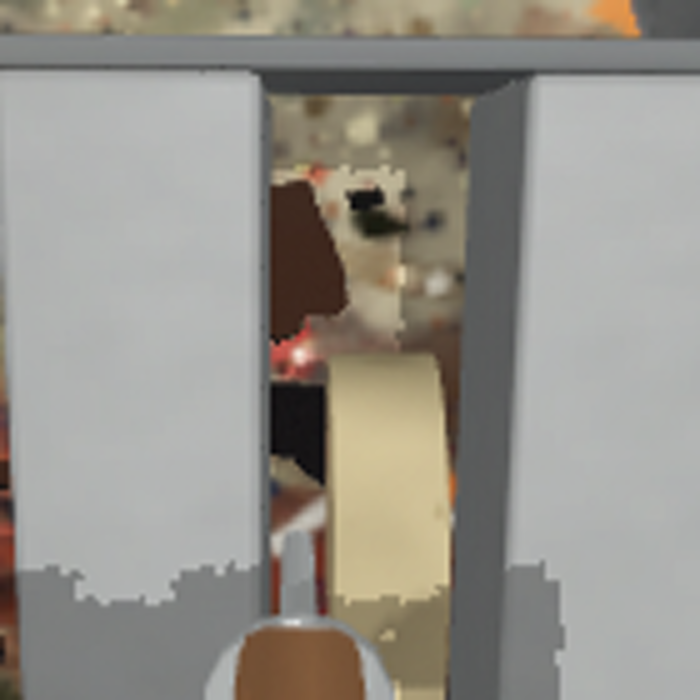

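The rod is now centred in the free space (wall 268, rod 298, roll 328) with no contact force. I lower it to hole height.

Request:
arm_command(plan=[[[0, 0.009, 0], [0, 0, 0]], [[0, 0.018, 0], [0, 0, 0]], [[0, 0.027, 0], [0, 0, 0]], [[0, 0.035, 0], [0, 0, 0]], [[0, 0.035, 0], [0, 0, 0]]])

```text
clock: 11.05
position: [0.5916, 0.1784, 0.1884]
ee_rot: [-0.166, -2.138, 2.14]
force: [0.0, -0.4, -0.9]
width: 0.191
```

```bash
python3 - <<'E'
from h import *
st=pose();print(w2g(st['position']))
st=pose();w=get_image('wrist');save(w,'w13',(260,80,400,220),5)
s=get_image('side');save(s,'s13',(240,90,340,190),5)
E
```

```text
t 11.05 pos [0.5916 0.1784 0.1884] yaw 171.01 y [-0.002 -0.001 -1.   ] F [ 0.  -0.4 -0.9] w 0.191 q [-0.95  0.56  0.9   1.67 -0.47  1.15 -1.66]
[-0.00788285  0.01785307]
t 11.05 pos [0.5916 0.1784 0.1884] yaw 171.01 y [-0.002 -0.001 -1.   ] F [ 0.  -0.4 -0.9] w 0.191 q [-0.95  0.56  0.9   1.67 -0.47  1.15 -1.66]
```

View pics/w13.png

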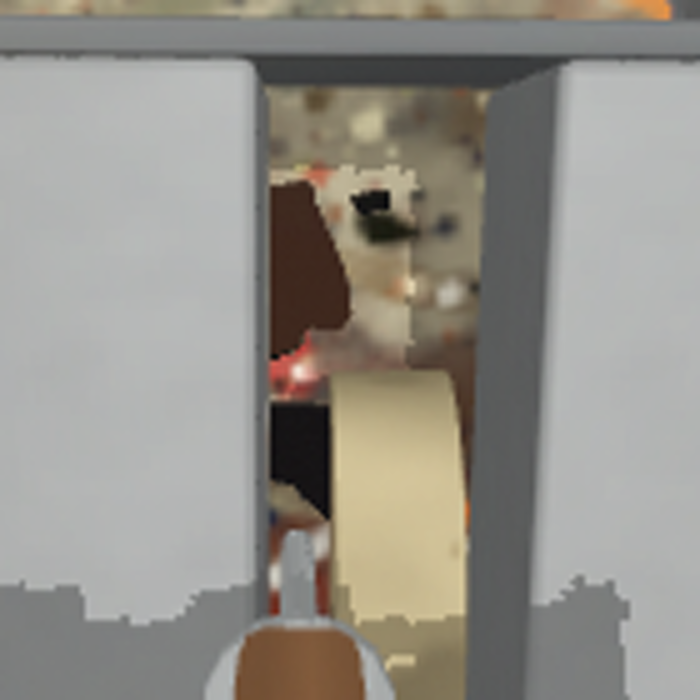

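Still no force. I swing the foot into the hole, 40° first.

Request:
arm_command(plan=[[[-0.002, 0, 0], [0, 0, 0]], [[-0.002, 0, 0], [0, -8, 0]], [[-0.002, 0, 0], [0, -16, 0]], [[-0.002, 0, 0], [0, -24, 0]], [[-0.002, 0, 0], [0, -32, 0]]])

```text
clock: 11.65
position: [0.5948, 0.178, 0.1903]
ee_rot: [-0.411, 1.997, -1.997]
force: [-1.0, -0.1, -0.7]
width: 0.188
```

```bash
python3 - <<'E'
from h import *
st=pose();print(w2g(st['position']),st['ft_torque'])
w=get_image('wrist');save(w,'w14')
E
```

```text
t 11.65 pos [0.5948 0.178  0.1903] yaw -156.67 y [ 0.001  0.    -1.   ] F [-1.  -0.1 -0.7] w 0.188 q [-0.87  0.52  0.74  1.65 -0.38  1.12 -1.18]
[-0.00466126  0.01799512] [-0.09223668  0.1151677   0.03547117]
```

View pics/w14.png

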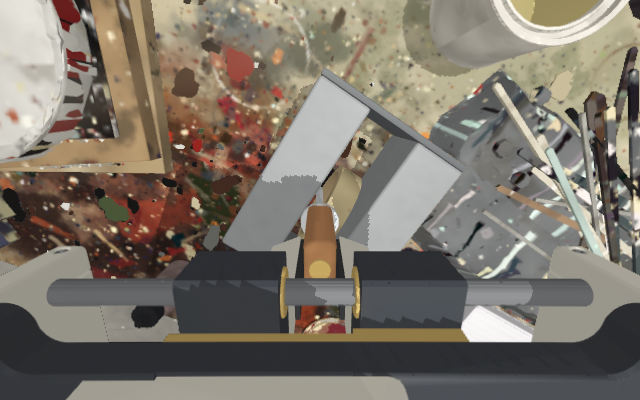

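Turned 32° with no force and the roll in place, so the foot is inside the hole. I continue the turn.

Request:
arm_command(plan=[[[0, 0, 0], [0, -8, 0]], [[0, 0, 0], [0, -16, 0]], [[0, 0, 0], [0, -24, 0]], [[0, 0, 0], [0, -32, 0]], [[0, 0, 0], [0, -40, 0]]])

```text
clock: 12.2
position: [0.5947, 0.1779, 0.1902]
ee_rot: [-0.949, 1.545, -1.545]
force: [-0.6, -0.4, -1.6]
width: 0.189
```

Request:
arm_command(plan=[[[0, 0, 0], [0, -8, 0]], [[0, 0, 0], [0, -16, 0]], [[0, 0, 0], [0, -16, 0]], [[0, 0, 0], [0, -16, 0]]])

```text
clock: 12.6
position: [0.5946, 0.1779, 0.19]
ee_rot: [-1.109, 1.353, -1.353]
force: [0.3, -1.3, -0.5]
width: 0.19
```

```bash
python3 - <<'E'
from h import *
st=pose();print(w2g(st['position']),st['ft_torque'])
p=g2w(-.0185,.0145);go([*p,.190],-99.2)
w=get_image('wrist');save(w,'w15')
s=get_image('side');save(s,'s15',(240,90,340,190),5)
E
```

```text
t 12.6 pos [0.5946 0.1779 0.19  ] yaw -101.34 y [ 0.  0. -1.] F [ 0.3 -1.3 -0.5] w 0.19 q [-0.71  0.47  0.49  1.64 -0.24  1.09 -0.35]
[-0.00484133  0.01781724] [-0.116762    0.09956814 -0.03749449]
shift mm [  3.8  -0.  -13.5] turn [-0.02 -2.14 -0.02]
```

View pics/w15.png

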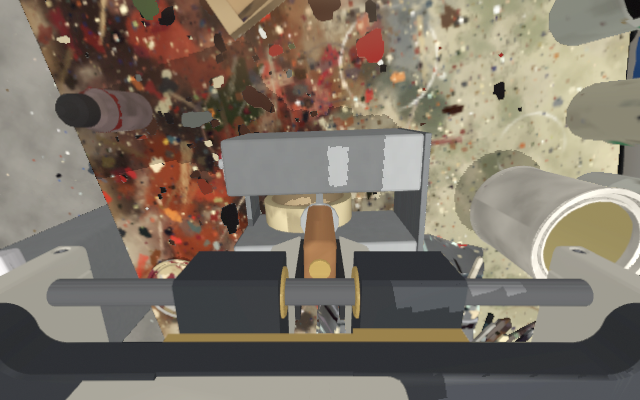

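View pics/s15.png

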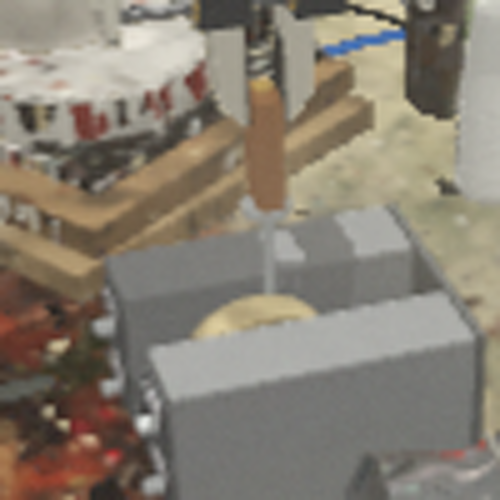

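The foot sits in the hole; the roll spans columns 265–352 and the rod is at 320. I centre the rod under the crown, push the foot 4 mm further through, and begin to lift.

Request:
arm_command(plan=[[[0.002, 0, -0.006], [0, -2, 0]], [[0.004, 0, -0.0135], [0, -2, 0]], [[0.004, 0, -0.0135], [0, -2, 0]], [[0.004, -0.01, -0.0135], [0, -2, 0]], [[0.004, -0.02, -0.0135], [0, -2, 0]]])

```text
clock: 13.2
position: [0.5803, 0.1768, 0.2107]
ee_rot: [-1.131, 1.324, -1.324]
force: [0.5, 0.6, -1.2]
width: 0.191
```

Request:
arm_command(plan=[[[0, -0.004, 0], [0, 0, 0]], [[0, -0.008, 0], [0, 0, 0]], [[0, -0.012, 0], [0, 0, 0]], [[0, -0.016, 0], [0, 0, 0]], [[0, -0.02, 0], [0, 0, 0]]])

```text
clock: 13.7
position: [0.5801, 0.1766, 0.2298]
ee_rot: [-1.132, 1.324, -1.324]
force: [-0.7, -1.0, -2.3]
width: 0.188
```

```bash
python3 - <<'E'
from h import *
st=pose();print(w2g(st['position']),st['ft_torque'])
w=get_image('wrist');save(w,'w16',(220,110,440,260),3.5)
s=get_image('side');save(s,'s16',(240,90,340,190),5)
E
```

```text
t 13.7 pos [0.5801 0.1766 0.2298] yaw -98.99 y [-0.001 -0.    -1.   ] F [-0.7 -1.  -2.3] w 0.188 q [-0.73  0.41  0.5   1.62 -0.21  1.16 -0.34]
[-0.0189494   0.01426083] [-0.11676208  0.08968728  0.00195559]
```

View pics/w16.png

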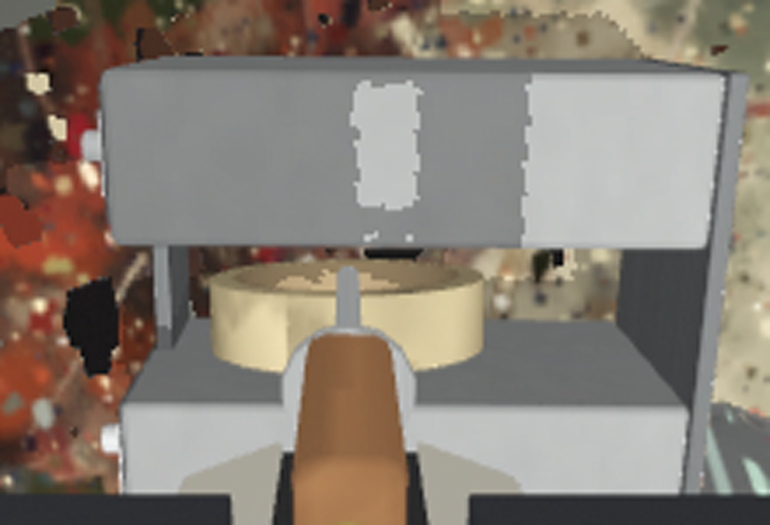

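View pics/s16.png

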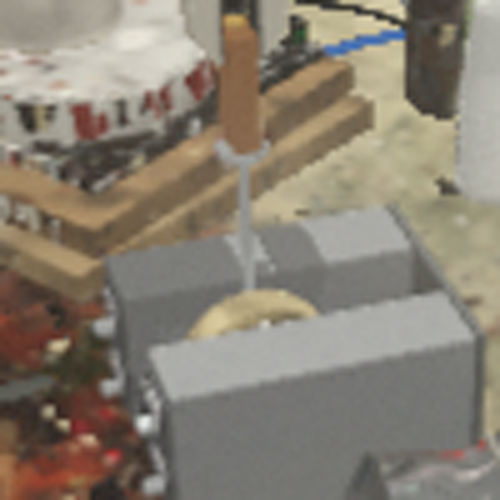

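The roll is rising on the foot, centred on the rod (crop columns 210–485, rod 347). I keep lifting.

Request:
arm_command(plan=[[[0, -0.008, 0], [0, 0, 0]], [[0, -0.018, 0], [0, 0, 0]], [[0, -0.03, 0], [0, 0, 0]], [[0, -0.042, 0], [0, 0, 0]], [[0, -0.055, 0], [0, 0, 0]]])

```text
clock: 14.3
position: [0.5804, 0.1767, 0.2861]
ee_rot: [-1.13, 1.324, -1.324]
force: [-0.1, -0.1, -2.1]
width: 0.192
```

Request:
arm_command(plan=[[[0, -0.013, 0], [0, 0, 0]], [[0, -0.026, 0], [0, 0, 0]], [[0, -0.038, 0], [0, 0, 0]], [[0, -0.048, 0], [0, 0, 0]], [[0, -0.055, 0], [0, 0, 0]]])

```text
clock: 14.8
position: [0.5805, 0.1767, 0.3408]
ee_rot: [-1.13, 1.324, -1.324]
force: [-0.4, 0.3, -2.8]
width: 0.192
```

```bash
python3 - <<'E'
from h import *
st=pose();print(w2g(st['position']),st['ft_torque'])
w=get_image('wrist');save(w,'w17',(220,110,440,260),3.5)
s=get_image('side');save(s,'s17',(220,40,360,190),4)
E
```

```text
t 14.8 pos [0.5805 0.1767 0.3408] yaw -98.99 y [ 0.001  0.    -1.   ] F [-0.4  0.3 -2.8] w 0.192 q [-0.74  0.35  0.52  1.44 -0.17  1.4  -0.38]
[-0.01856177  0.01445388] [-0.01165392  0.02678186  0.02670583]
```

View pics/w17.png

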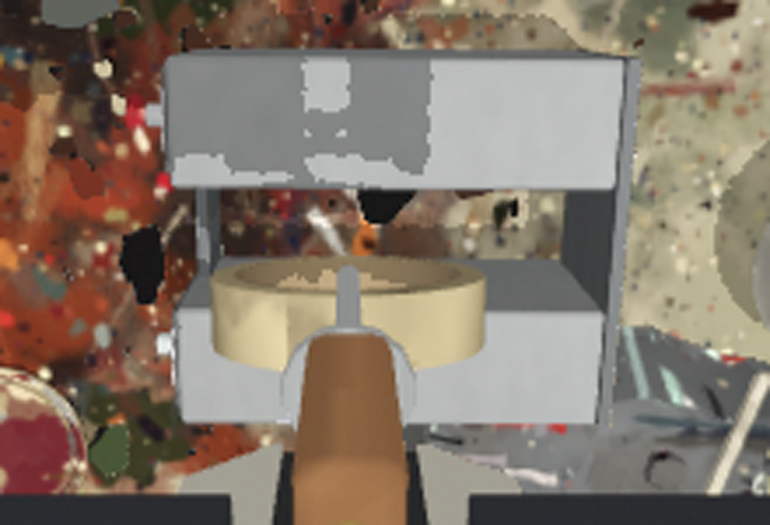

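View pics/s17.png

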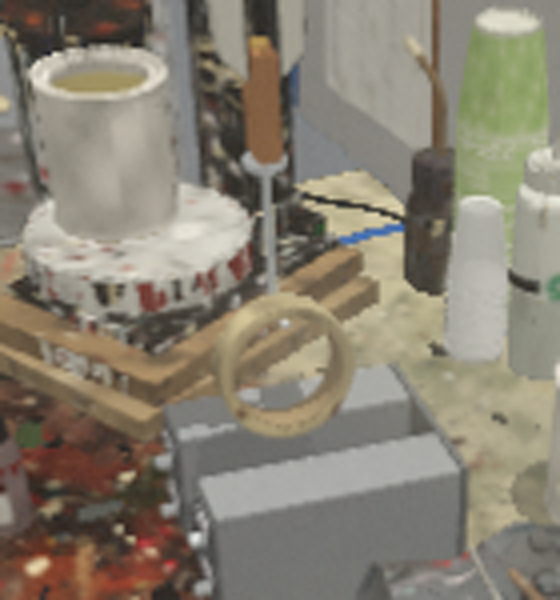

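The roll hangs freely on the foot above the cases; in the side crop the ring is at (285,365). I carry it toward the robot first, away from the brushes, then across to the tray.

Request:
arm_command(plan=[[[0, 0, -0.01], [0, 0, 0]], [[0.004, 0, -0.03], [0, 0, 0]], [[0.012, 0, -0.055], [0, 0, 0]], [[0.025, 0, -0.078], [0, 0, 0]], [[0.045, 0, -0.092], [0, 0, 0]]])

```text
clock: 15.4
position: [0.4797, 0.1477, 0.3388]
ee_rot: [-1.134, 1.323, -1.321]
force: [-0.3, -0.1, -2.2]
width: 0.19
```

Request:
arm_command(plan=[[[0.025, 0, -0.003], [0, 0, 0]], [[0.05, 0, -0.003], [0, 0, 0]], [[0.075, 0, -0.003], [0, 0, 0]], [[0.095, 0, -0.003], [0, 0, 0]], [[0.11, 0, -0.003], [0, 0, 0]]])

```text
clock: 15.9
position: [0.4617, 0.0361, 0.3396]
ee_rot: [-1.13, 1.325, -1.325]
force: [0.2, -0.0, -2.6]
width: 0.195
```

Request:
arm_command(plan=[[[0.002, 0, 0], [0, 0, 0]], [[0.002, 0, 0], [0, 0, 0]], [[0.002, 0, 0], [0, 0, 0]]])

```text
clock: 16.2
position: [0.4621, 0.0376, 0.3396]
ee_rot: [-1.132, 1.323, -1.323]
force: [0.6, 0.9, -3.4]
width: 0.194
```

```bash
python3 - <<'E'
from h import *
import pickle
st=pose();w=get_image('wrist');save(w,'w18')
t=get_image('top');save(t,'t18',(290,180,380,270),7);s=get_image('side');save(s,'s18',(210,150,370,310),4)
pickle.dump((w,st,t,s),open('w18.pkl','wb'))
E
```

```text
t 16.2 pos [0.4621 0.0376 0.3396] yaw -98.91 y [-0.  0. -1.] F [ 0.6  0.9 -3.4] w 0.194 q [-0.73  0.06  0.58  1.76 -0.03  1.33 -0.3 ]
```

View pics/w18.png

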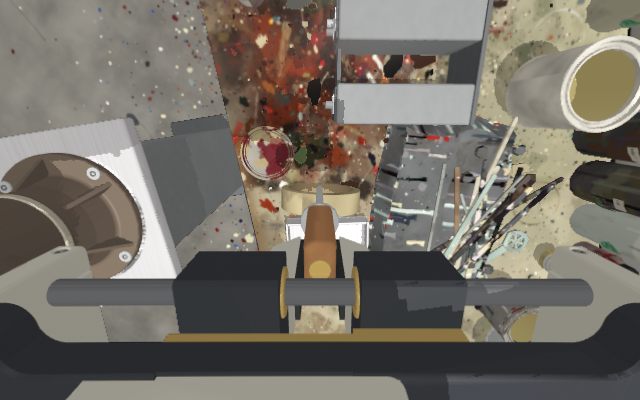

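View pics/t18.png

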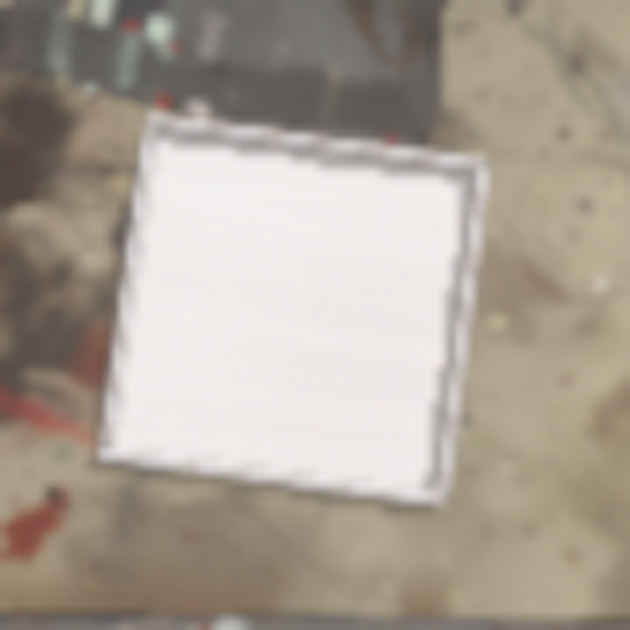

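View pics/s18.png

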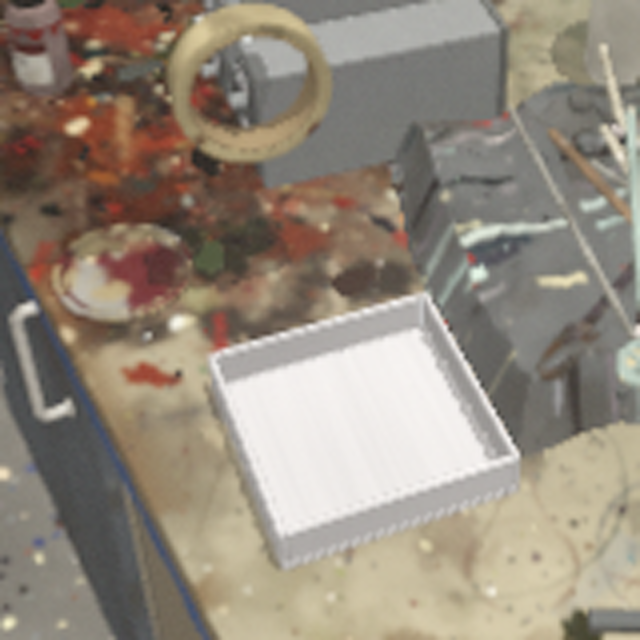

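```bash
python3 - <<'E'
from h import *
import pickle
w,st,t,s=pickle.load(open('w18.pkl','rb'))
H=.0725
loc=np.array([(H,H,.032),(H,-H,.032),(-H,-H,.032),(-H,H,.032)])
tp=np.array([(150,113),(488,156),(445,505),(98,462)])/7.+[290,180]-.4
sp=np.array([(425,293),(520,460),(285,535),(212,355)])/4.+[210,150]-.4
def W(q):
    c,si=np.cos(q[2]),np.sin(q[2]);return np.c_[q[0]+c*loc[:,0]-si*loc[:,1],q[1]+si*loc[:,0]+c*loc[:,1],loc[:,2]]
ft=lambda q:(proj(t,W(q))-tp).ravel(); fs=lambda q:(proj(s,W(q))-sp).ravel()
for f in (ft,fs,lambda q:np.r_[ft(q),fs(q)]):
    r=least_squares(f,[.45,-.137,-.12]);print(r.x,np.degrees(r.x[2]),np.abs(r.fun).max())
q=r.x;c,si=np.cos(q[2]),np.sin(q[2])
rod=[q[0]-si*.0645,q[1]+c*.0645];print(rod);go([*rod,.34],-90+np.degrees(q[2]))
E
```

```text
[ 0.45132297 -0.13666654 -0.12185292] -6.981658056405785 0.6092675694493153
[ 0.44965886 -0.13824733 -0.12337614] -7.068932315076237 0.9789971106363282
[ 0.45041791 -0.13737992 -0.12276832] -7.03410677118442 1.1148975402956012
[np.float64(0.4583165942399201), np.float64(-0.07336538623208999)]
shift mm [110.   -0.4  13.5] turn [ 0.01 -1.87  0.01]
```

Request:
arm_command(plan=[[[0.012, 0, 0.002], [0, -0.5, 0]], [[0.036, 0, 0.005], [0, -1, 0]], [[0.062, 0, 0.008], [0, -1.5, 0]], [[0.088, 0, 0.011], [0, -1.9, 0]], [[0.103, 0, 0.013], [0, -1.9, 0]]])

```text
clock: 16.85
position: [0.4585, -0.0691, 0.3399]
ee_rot: [-1.148, 1.3, -1.301]
force: [-0.0, 0.1, -1.9]
width: 0.193
```

Request:
arm_command(plan=[[[0.005, 0.005, 0.0005], [0, 0, 0]], [[0.007, 0.025, 0.0005], [0, 0, 0]], [[0.007, 0.05, 0.0005], [0, 0, 0]], [[0.007, 0.075, 0.0005], [0, 0, 0]], [[0.007, 0.095, 0.0005], [0, 0, 0]]])

```text
clock: 17.35
position: [0.458, -0.0729, 0.243]
ee_rot: [-1.15, 1.3, -1.298]
force: [-0.7, 0.8, -2.9]
width: 0.192
```

```bash
python3 - <<'E'
from h import *
st=pose();go([.4583,-.0734,.225],-97)
w=get_image('wrist');save(w,'w19')
s=get_image('side');save(s,'s19',(210,150,370,310),4);pose()
E
```

```text
t 17.35 pos [ 0.458  -0.0729  0.243 ] yaw -97.0 y [-0.001  0.    -1.   ] F [-0.7  0.8 -2.9] w 0.192 q [-0.56  0.14  0.69  1.94 -0.1   1.1   0.05]
shift mm [ 0.4 18.   0.4] turn [ 0.07  0.   -0.  ]
t 17.45 pos [ 0.4567 -0.0729  0.2423] yaw -97.01 y [-0.005 -0.    -1.   ] F [ 0.5  0.3 -2.2] w 0.19 q [-0.56  0.14  0.69  1.94 -0.1   1.1   0.05]
```

View pics/s19.png

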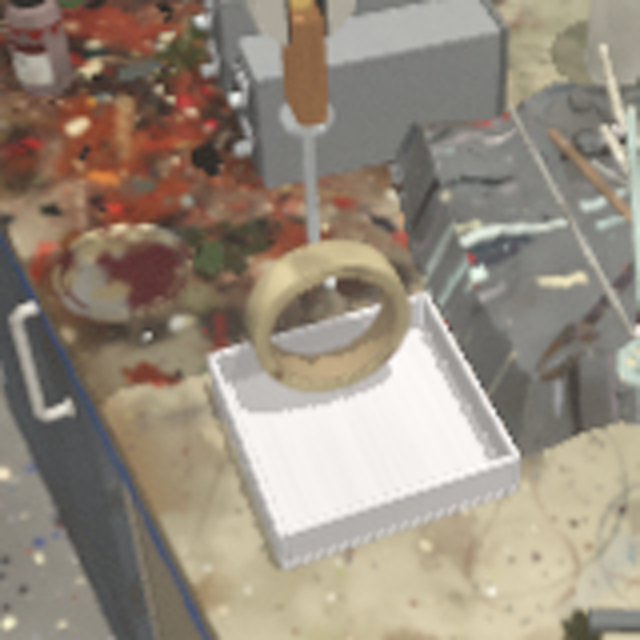

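View pics/w19.png

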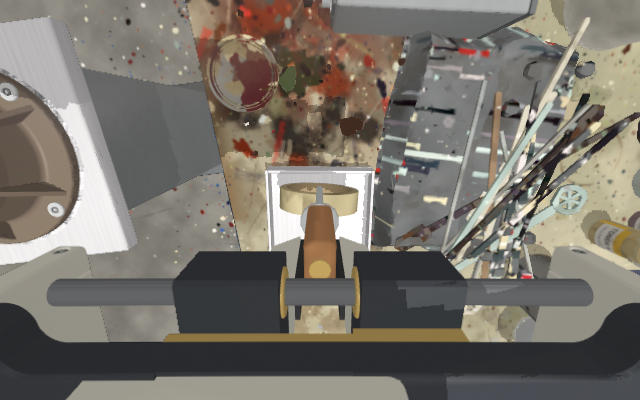

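The ring hangs over the tray near its +y wall, centred in x. I lower slowly until it stands and the foot is loose in the hole.

Request:
arm_command(plan=[[[0, 0.008, 0], [0, 0, 0]], [[0, 0.014, 0], [0, 0, 0]], [[0, 0.019, 0], [0, 0, 0]], [[0, 0.023, 0], [0, 0, 0]], [[0, 0.026, 0], [0, 0, 0]]])

```text
clock: 17.95
position: [0.4585, -0.0743, 0.2187]
ee_rot: [-1.148, 1.299, -1.3]
force: [0.3, 1.1, -0.6]
width: 0.194
```

Request:
arm_command(plan=[[[0, 0.003, 0], [0, 0, 0]], [[0, 0.007, 0], [0, 0, 0]], [[0, 0.012, 0], [0, 0, 0]], [[0, 0.017, 0], [0, 0, 0]], [[0, 0.02, 0], [0, 0, 0]]])

```text
clock: 18.45
position: [0.4581, -0.0742, 0.1982]
ee_rot: [-1.149, 1.3, -1.3]
force: [0.5, -0.4, -1.7]
width: 0.193
```

```bash
python3 - <<'E'
from h import *
st=pose();w=get_image('wrist');save(w,'w20',(240,140,400,260),4)
s=get_image('side');save(s,'s20',(240,190,350,310),5);pose()
E
```

```text
t 18.45 pos [ 0.4581 -0.0742  0.1982] yaw -97.09 y [-0.001 -0.    -1.   ] F [ 0.5 -0.4 -1.7] w 0.193 q [-0.53  0.2   0.68  2.   -0.15  0.99  0.11]
t 18.55 pos [ 0.458  -0.0743  0.1983] yaw -97.1 y [-0.001 -0.    -1.   ] F [ 1.4 -0.5 -0.8] w 0.191 q [-0.53  0.2   0.68  2.   -0.15  0.99  0.11]
```

View pics/s20.png

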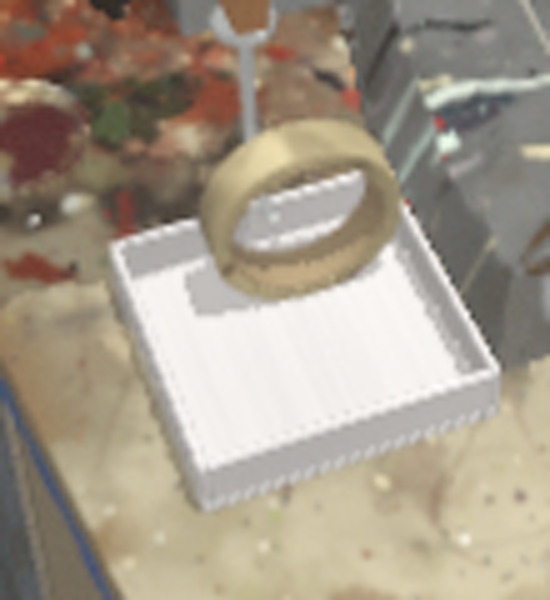

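View pics/w20.png

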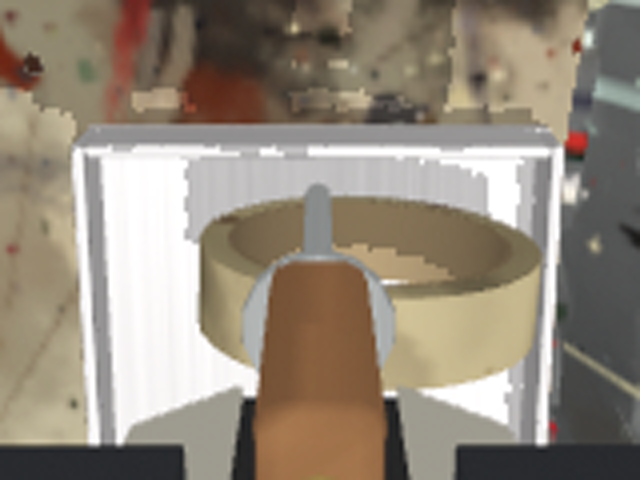

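The ring touched down, rolled about 12 mm toward the +x wall and now seems to lean toward -y on the foot. One more look before withdrawing.

```bash
python3 - <<'E'
from h import *
w=get_image('wrist');save(w,'w21',(240,140,400,260),4)
t=get_image('top');save(t,'t21',(290,180,380,270),6);pose()
E
```

```text
t 18.65 pos [ 0.4583 -0.0744  0.1987] yaw -97.1 y [-0. -0. -1.] F [ 0.4 -0.5 -0.9] w 0.187 q [-0.53  0.2   0.68  2.   -0.15  0.99  0.11]
```

View pics/w21.png

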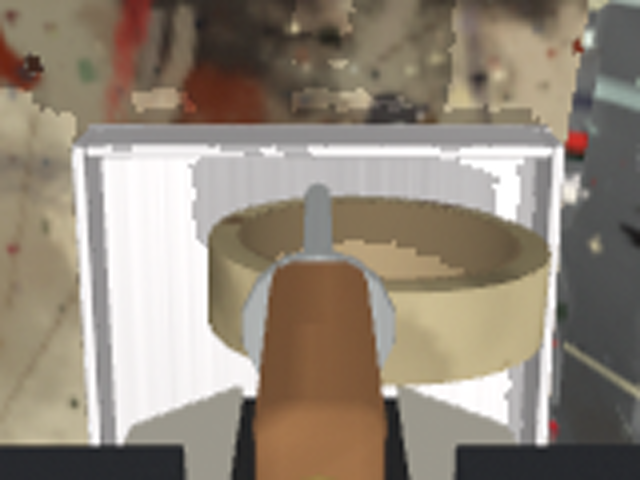

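View pics/t21.png

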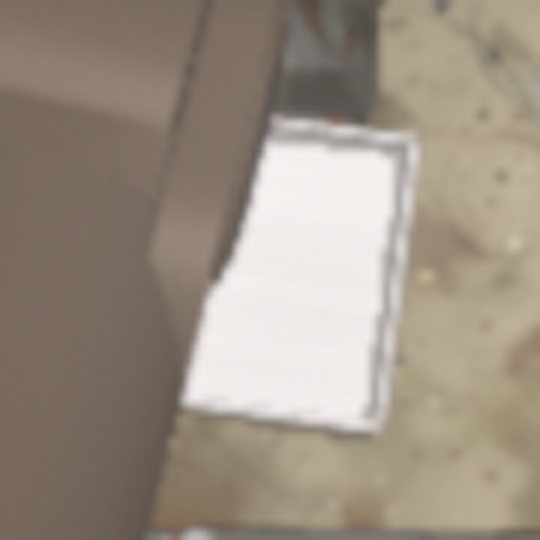

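The ring rolls slowly toward the +x wall, and the foot is free in the hole. I withdraw the hook straight back along its foot.

Request:
arm_command(plan=[[[-0.008, 0, 0], [0, 0, 0]], [[-0.018, 0, 0], [0, 0, 0]], [[-0.028, 0, 0], [0, 0, 0]], [[-0.038, 0, 0], [0, 0, 0]], [[-0.046, 0, 0], [0, 0, 0]]])

```text
clock: 19.15
position: [0.4641, -0.0272, 0.1988]
ee_rot: [-1.149, 1.299, -1.299]
force: [0.0, 1.1, -1.6]
width: 0.193
```

```bash
python3 - <<'E'
from h import *
pose();w=get_image('wrist');save(w,'w22',(220,140,420,290),4)
s=get_image('side');save(s,'s22',(240,190,350,310),5)
E
```

```text
t 19.15 pos [ 0.4641 -0.0272  0.1988] yaw -97.02 y [ 0.  0. -1.] F [ 0.   1.1 -1.6] w 0.193 q [-0.61  0.2   0.66  2.   -0.14  0.99 -0.  ]
```

View pics/w22.png

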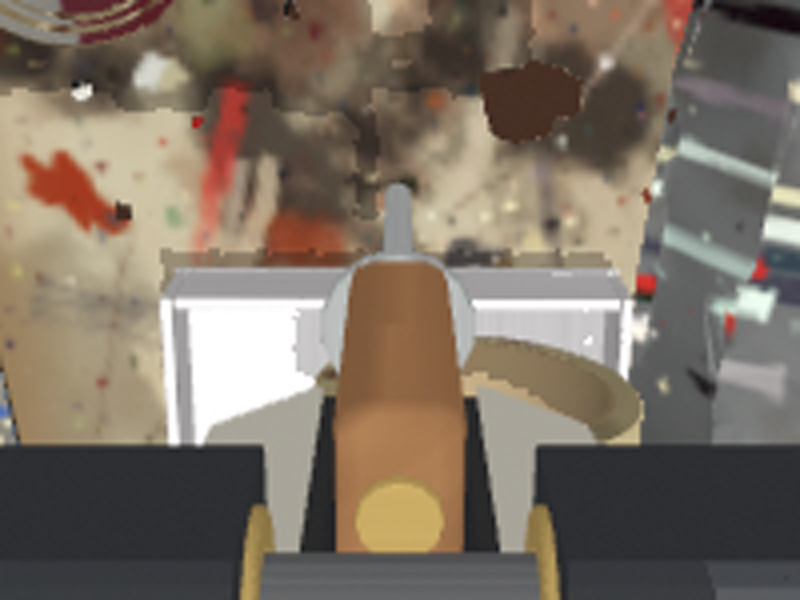

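View pics/s22.png

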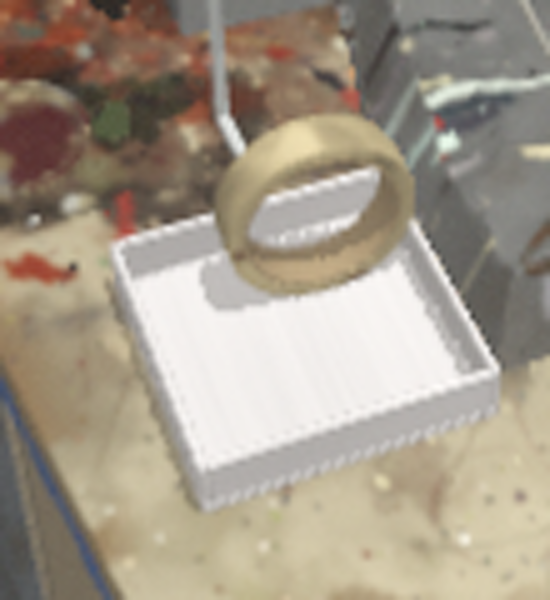

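The foot is out and the roll stands, still drifting toward the +x wall. I raise the hook 31 mm and let it settle.

Request:
arm_command(plan=[[[-0.008, 0, 0], [0, 0, 0]], [[-0.01, -0.01, 0], [0, 0, 0]], [[-0.01, -0.022, 0], [0, 0, 0]], [[-0.01, -0.031, 0], [0, 0, 0]], [[-0.01, -0.031, 0], [0, 0, 0]]])

```text
clock: 19.75
position: [0.4663, -0.0191, 0.2315]
ee_rot: [-1.145, 1.298, -1.301]
force: [-0.2, -0.5, -1.7]
width: 0.192
```

Request:
arm_command(plan=[[[0, 0, 0], [0, 0, 0]], [[0, 0, 0], [0, 0, 0]], [[0, 0, 0], [0, 0, 0]], [[0, 0, 0], [0, 0, 0]], [[0, 0, 0], [0, 0, 0]]])

```text
clock: 20.25
position: [0.4651, -0.0187, 0.2295]
ee_rot: [-1.148, 1.3, -1.3]
force: [-0.3, 0.0, -1.1]
width: 0.191
```

```bash
python3 - <<'E'
from h import *
pose();w=get_image('wrist');save(w,'w23',(220,140,420,290),4)
s=get_image('side');save(s,'s23',(240,190,350,310),5)
E
```

```text
t 20.25 pos [ 0.4651 -0.0187  0.2295] yaw -97.09 y [-0. -0. -1.] F [-0.3  0.  -1.1] w 0.191 q [-0.64  0.16  0.66  1.95 -0.11  1.06 -0.06]
```

View pics/w23.png

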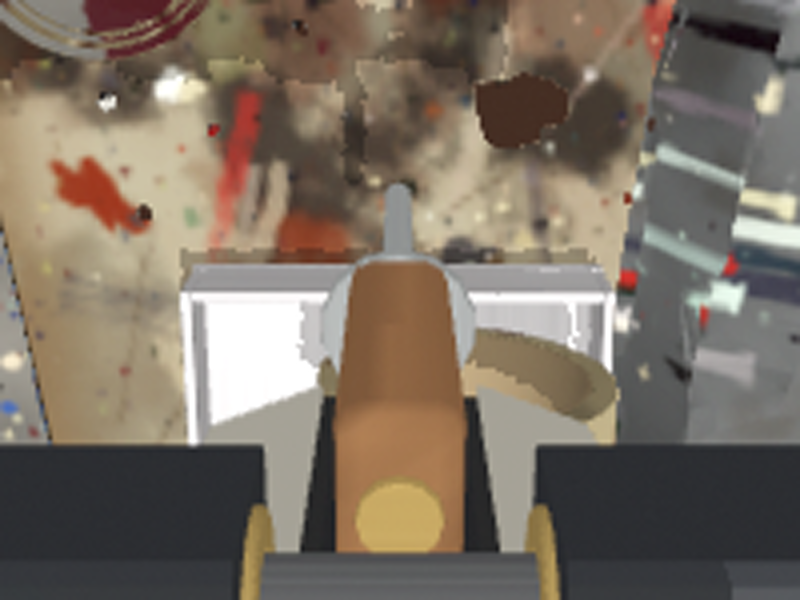

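View pics/s23.png

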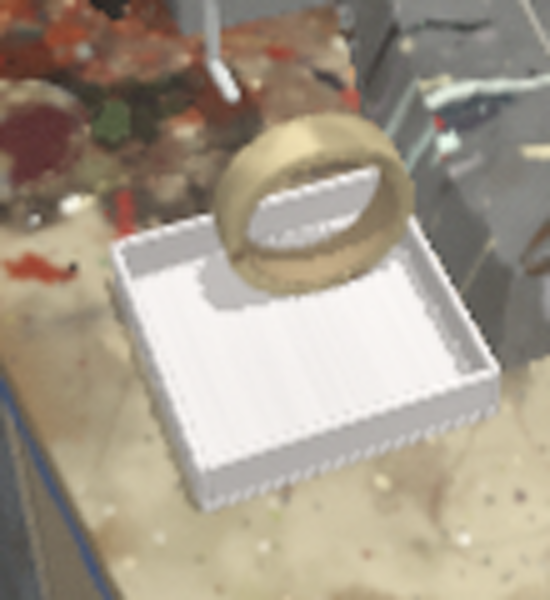

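The roll stands at rest near the +x wall. I fit its pose from the side view before tipping it.

```bash
python3 - <<'E'
from h import *
s=get_image('side');st=observe();w=get_image('wrist')
r=place_of(s,'roll_center');c=onz(s,r[0]['point'],.052);print(r[0],c)
# silhouette segmentation: fit outer hull
sil=np.array([(215,215),(222,185),(250,140),(290,119),(330,113),(375,125),(405,155),(414,200),(405,235),(380,265),(340,287),(300,296),(262,290),(235,265)])/5.+[240,190]-.4
th=np.linspace(0,2*np.pi,181)
def circ(v,rad,off):
    x,y,ps,tl=v;a=np.array([np.cos(ps),np.sin(ps),0]);n0=np.array([-np.sin(ps),np.cos(ps),0]);u=np.array([0,0,1.])*np.cos(tl)-n0*np.sin(tl);n=n0*np.cos(tl)+np.array([0,0,1])*np.sin(tl)
    return np.array([x,y,.052])+rad*(np.cos(th)[:,None]*a+np.sin(th)[:,None]*u)+off*n
def hull(v):
    P=np.r_[proj(s,circ(v,.048,.0125)),proj(s,circ(v,.048,-.0125))].astype(np.float32);return cv2.convexHull(P)
def res(v):
    h=hull(v);return np.array([cv2.pointPolygonTest(h,tuple(map(float,u)),True) for u in sil])
for fix in (True,False):
    f=(lambda v:res([*v,0])) if fix else res
    q=least_squares(f,[c[0],c[1],-.12]+([] if fix else [0]),diff_step=1e-3,x_scale=[.01,.01,.1]+([] if fix else[.1]))
    print(q.x,np.degrees(q.x[2:]),np.abs(q.fun).max(),np.sqrt(np.mean(q.fun**2)))
v=list(q.x)
Q=np.array([.4504,-.1374]);a=np.radians(-7.03);d=np.array(v[:2])-Q
print('tray coords',np.cos(a)*d[0]+np.sin(a)*d[1],-np.sin(a)*d[0]+np.cos(a)*d[1])
E
```

```text
{'point': [302.3, 229.7], 'confidence': 0.79} [ 0.4778859  -0.09725051  0.052     ]
[ 0.47768734 -0.10097879 -0.15707559] [-8.99976813] 0.843967996956682 0.4629276729898722
[ 0.47768137 -0.1009806  -0.15757585  0.        ] [-9.02843122  0.        ] 0.8437059908649117 0.46293229888990856
tray coords 0.02261893847497047 0.03948454652412473
```

The roll stands against the +x wall (tray x≈+22, y≈+40 mm). I line the foot tip up with the ring's top and push gently toward -y to lay it flat.

Request:
arm_command(plan=[[[0.005, 0, 0.01], [0, 0, 0]], [[0.012, 0, 0.02], [0, 0, 0]], [[0.02, 0, 0.02], [0, 0, 0]], [[0.028, 0, 0.02], [0, 0, 0]], [[0.032, 0, 0.02], [0, 0, 0]]])

```text
clock: 21.0
position: [0.4806, -0.0543, 0.2297]
ee_rot: [-1.148, 1.301, -1.301]
force: [0.1, 0.2, -1.4]
width: 0.193
```

```bash
python3 - <<'E'
from h import *
pose();w=get_image('wrist');save(w,'w24',(220,140,420,290),4)
s=get_image('side');save(s,'s24',(240,190,350,310),5)
E
```

```text
t 21.0 pos [ 0.4806 -0.0543  0.2297] yaw -97.17 y [-0. -0. -1.] F [ 0.1  0.2 -1.4] w 0.193 q [-0.57  0.2   0.68  1.92 -0.14  1.07  0.05]
```

View pics/w24.png

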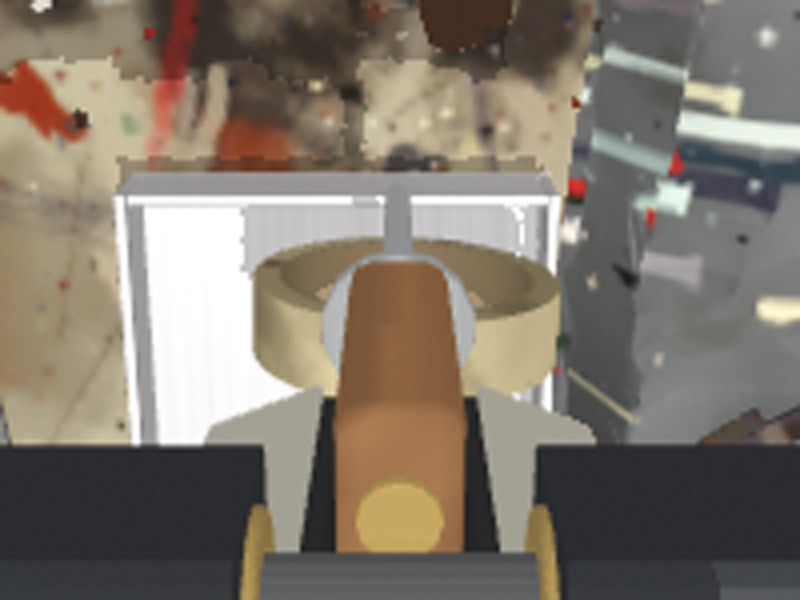

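View pics/s24.png

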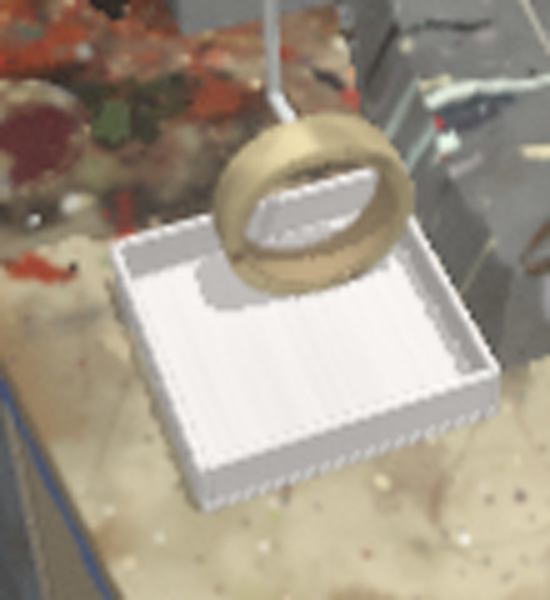

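The foot is aligned with the ring's middle. Now I push.

Request:
arm_command(plan=[[[0.004, 0, 0], [0, 0, 0]], [[0.009, 0, 0], [0, 0, 0]], [[0.014, 0, 0], [0, 0, 0]], [[0.019, 0, 0], [0, 0, 0]], [[0.024, 0, 0], [0, 0, 0]]])

```text
clock: 21.6
position: [0.4781, -0.0773, 0.2298]
ee_rot: [-1.148, 1.3, -1.3]
force: [-0.6, -0.7, -1.7]
width: 0.193
```

```bash
python3 - <<'E'
from h import *
pose();s=get_image('side');save(s,'s25',(240,190,350,310),5)
E
```

```text
t 21.6 pos [ 0.4781 -0.0773  0.2298] yaw -97.1 y [ 0.  0. -1.] F [-0.6 -0.7 -1.7] w 0.193 q [-0.53  0.2   0.69  1.92 -0.15  1.07  0.1 ]
```

View pics/s25.png

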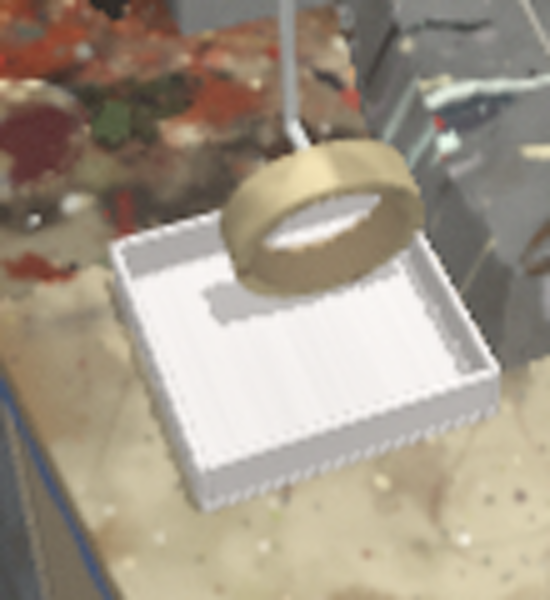

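It is tipping, and either past balance or close to it. A little more push.

Request:
arm_command(plan=[[[0.005, 0, 0], [0, 0, 0]], [[0.009, 0, 0], [0, 0, 0]], [[0.009, 0, 0], [0, 0, 0]], [[0.009, 0, 0], [0, 0, 0]], [[0.009, 0, 0], [0, 0, 0]]])

```text
clock: 22.15
position: [0.4771, -0.0855, 0.2297]
ee_rot: [-1.148, 1.3, -1.299]
force: [0.5, -0.5, -1.0]
width: 0.193
```

```bash
python3 - <<'E'
from h import *
pose();s=get_image('side');save(s,'s26',(240,190,350,310),5)
E
```

```text
t 22.15 pos [ 0.4771 -0.0855  0.2297] yaw -97.07 y [-0.  0. -1.] F [ 0.5 -0.5 -1. ] w 0.193 q [-0.51  0.2   0.7   1.92 -0.15  1.07  0.12]
```

View pics/s26.png

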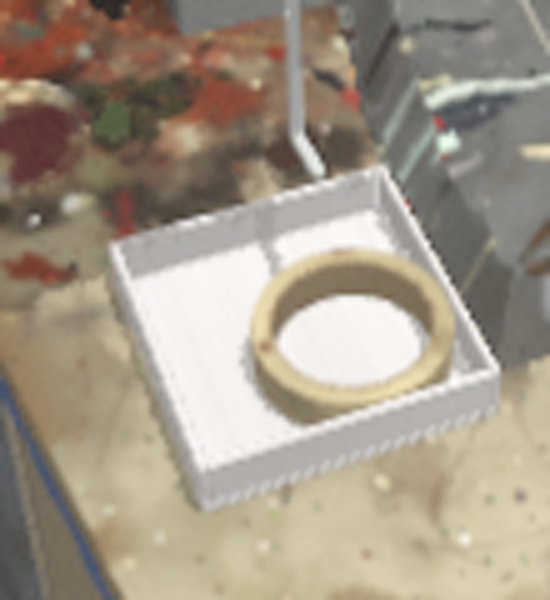

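The roll now lies in the tray. I raise the hook and carry it back to the front of the stand, turning it on the way.

Request:
arm_command(plan=[[[0, -0.03, 0], [0, 0, 0]], [[0, -0.07, 0], [0, 0, 0]], [[0.02, -0.1, 0], [0, 5, 0]], [[0.06, -0.1, -0.005], [0, 13, 0]], [[0.1, -0.1, -0.01], [0, 21, 0]]])

```text
clock: 22.7
position: [0.4552, -0.1843, 0.3308]
ee_rot: [-0.932, 1.561, -1.563]
force: [0.8, -0.8, -2.0]
width: 0.19
```

```bash
python3 - <<'E'
from h import *
pose();go([.42,-.36,.33],-157);s=get_image('side');save(s,'s27',(240,190,350,310),5)
E
```

```text
t 22.7 pos [ 0.4552 -0.1843  0.3308] yaw -118.26 y [ 0.002  0.    -1.   ] F [ 0.8 -0.8 -2. ] w 0.19 q [-0.44  0.13  0.83  1.74 -0.1   1.31 -0.08]
shift mm [171.5   0.7  52.1] turn [-0.09 38.74 -0.1 ]
```

View pics/s27.png

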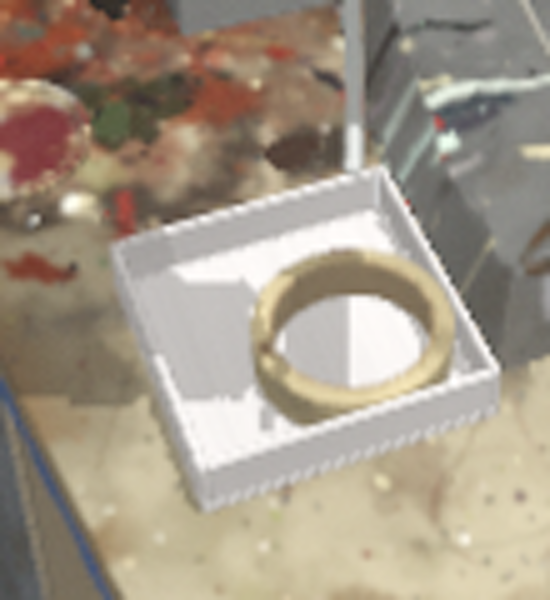

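Request:
arm_command(plan=[[[0.034, 0, 0.01], [0, 8, 0]], [[0.068, 0, 0.02], [0, 16, 0]], [[0.102, 0, 0.03], [0, 24, 0]], [[0.136, 0, 0.04], [0, 32, 0]], [[0.17, 0, 0.052], [0, 39, 0]]])

```text
clock: 23.25
position: [0.4205, -0.3589, 0.3297]
ee_rot: [-0.401, 2.004, -2.004]
force: [0.9, -0.0, -0.4]
width: 0.19
```

Request:
arm_command(plan=[[[0.008, 0, 0.008], [0, 8, 0]], [[0.016, 0, 0.016], [0, 16, 0]], [[0.016, 0.02, 0.028], [0, 24, 0]], [[0.016, 0.05, 0.028], [0, 25, 0]], [[0.016, 0.07, 0.028], [0, 25, 0]]])

```text
clock: 23.75
position: [0.4167, -0.3896, 0.2578]
ee_rot: [-0.039, -2.203, 2.201]
force: [-0.2, 1.4, -1.2]
width: 0.189
```

Request:
arm_command(plan=[[[0, 0, 0], [0, 0, 0]], [[0, 0, 0], [0, 0, 0]], [[0, 0, 0], [0, 0, 0]]])

```text
clock: 24.05
position: [0.4172, -0.3907, 0.261]
ee_rot: [-0.041, -2.203, 2.205]
force: [-0.3, 0.1, -0.0]
width: 0.187
```

```bash
python3 - <<'E'
from h import *
pose();go([.423,-.3983,.1865],177.7);s=get_image('side');save(s,'s28',(300,220,440,370),4)
E
```

```text
t 24.05 pos [ 0.4172 -0.3907  0.261 ] yaw 177.93 y [ 0.001 -0.001 -1.   ] F [-0.3  0.1 -0. ] w 0.187 q [-0.07  0.45  1.09  1.69 -0.42  1.26 -0.5 ]
shift mm [-5.9 74.6  7.3] turn [-0.06  0.23 -0.08]
```

View pics/s28.png

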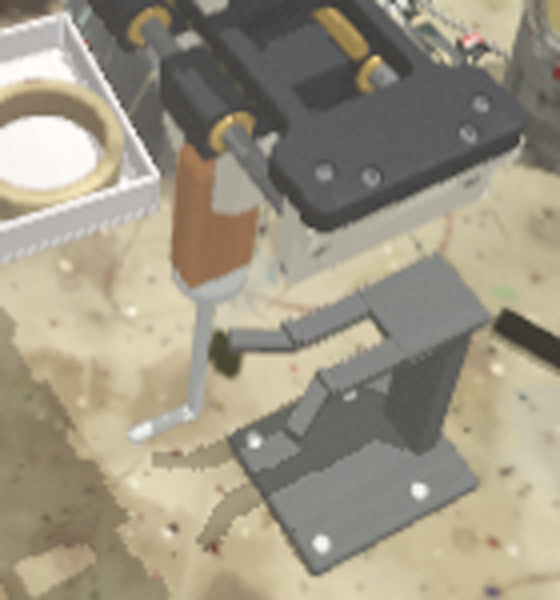

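The hook hangs in front of the open fork, its foot pointing to the front. I lower it to entry height and align.

Request:
arm_command(plan=[[[0, 0.02, 0.007], [0, 0, 0]], [[0, 0.045, 0.007], [0, 0, 0]], [[-0.004, 0.065, 0.007], [0, 0, 0]], [[-0.004, 0.074, 0.007], [0, 0, 0]], [[-0.004, 0.074, 0.007], [0, 0, 0]]])

```text
clock: 24.6
position: [0.4204, -0.397, 0.1855]
ee_rot: [-0.039, -2.203, 2.202]
force: [-0.8, 0.4, -1.3]
width: 0.196
```

```bash
python3 - <<'E'
from h import *
st=pose();go([.503,-.4015,.1865],177.7);w=get_image('wrist');save(w,'w29',(250,100,400,260),4);s=get_image('side');save(s,'s29',(330,240,440,370),4.5)
E
```

```text
t 24.6 pos [ 0.4204 -0.397   0.1855] yaw 177.93 y [-0.001  0.001 -1.   ] F [-0.8  0.4 -1.3] w 0.196 q [-0.01  0.53  1.02  1.78 -0.5   1.12 -0.43]
shift mm [-82.7  -1.    1.5] turn [0.03 0.23 0.04]
```

View pics/w29.png

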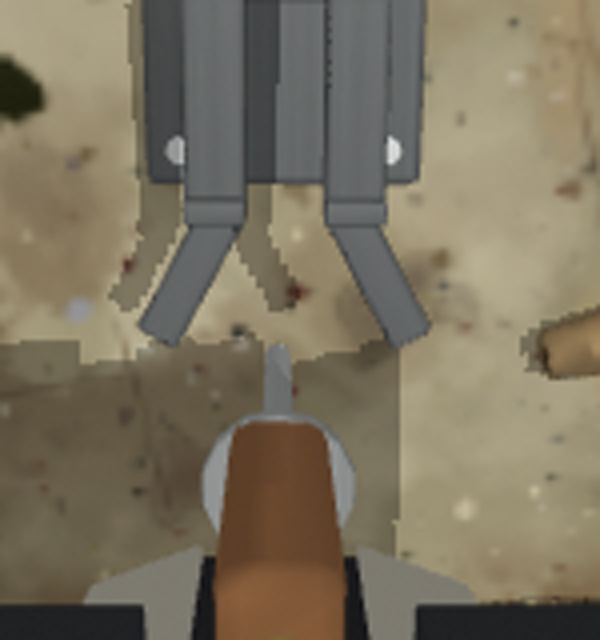

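View pics/s29.png

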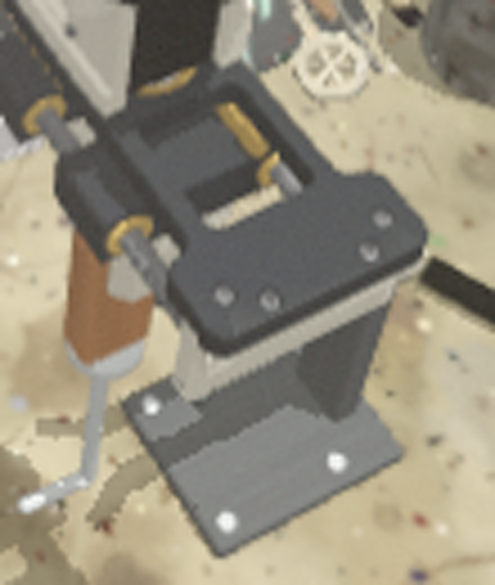

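The slot (columns 244–327, centre 285) is 1.4 mm to the right of the rod (278), as computed. I enter halfway, then check.

Request:
arm_command(plan=[[[0, -0.002, 0.0015], [0, 0, 0]], [[-0.01, -0.002, 0.0015], [0, 0, 0]], [[-0.022, -0.002, 0.0015], [0, 0, 0]], [[-0.036, -0.002, 0.0015], [0, 0, 0]], [[-0.05, -0.002, 0.0015], [0, 0, 0]]])

```text
clock: 25.2
position: [0.4723, -0.4003, 0.1877]
ee_rot: [-0.039, -2.204, 2.204]
force: [0.0, 0.7, -1.1]
width: 0.192
```

```bash
python3 - <<'E'
from h import *
st=pose();go([.503,-.4015,.1865],177.7);w=get_image('wrist');save(w,'w30',(250,100,400,260),4)
E
```

```text
t 25.2 pos [ 0.4723 -0.4003  0.1877] yaw 177.98 y [ 0.  0. -1.] F [ 0.   0.7 -1.1] w 0.192 q [-0.    0.6   0.99  1.67 -0.54  1.17 -0.48]
shift mm [-30.7   1.2   0.1] turn [ 0.    0.28 -0.01]
```

View pics/w30.png

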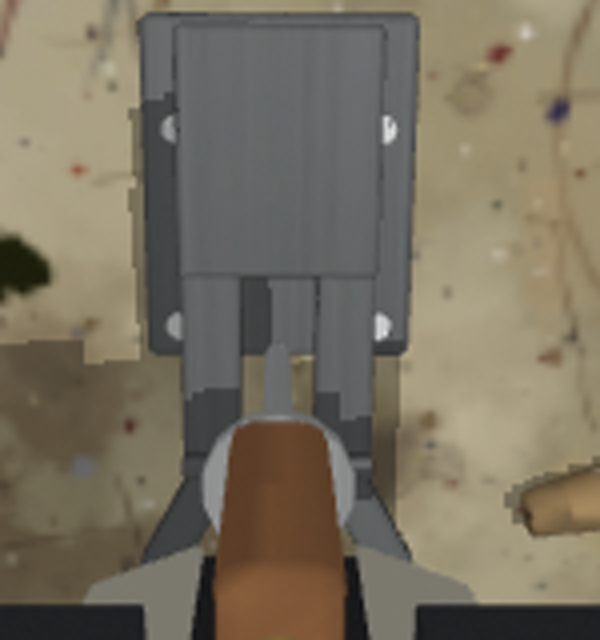

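The rod is centred in the slot. I go on to the seat.

Request:
arm_command(plan=[[[-0.01, 0, 0], [0, 0, 0]], [[-0.02, 0, 0], [0, 0, 0]], [[-0.028, 0, 0], [0, 0, 0]], [[-0.031, 0, 0], [0, 0, 0]], [[-0.031, 0, 0], [0, 0, 0]]])

```text
clock: 25.75
position: [0.5017, -0.4018, 0.1876]
ee_rot: [-0.04, -2.203, 2.203]
force: [-0.1, 0.8, -1.1]
width: 0.188
```

Request:
arm_command(plan=[[[0, 0.005, 0], [0, 0, 0]], [[0, 0.009, 0], [0, 0, 0]], [[0, 0.0115, 0], [0, 0, 0]], [[0, 0.0125, 0], [0, 0, 0]], [[0, 0.0125, 0], [0, 0, 0]]])

```text
clock: 26.25
position: [0.5012, -0.4017, 0.175]
ee_rot: [-0.04, -2.203, 2.203]
force: [0.2, 0.1, -2.0]
width: 0.191
```

```bash
python3 - <<'E'
from h import *
st=pose();w=get_image('wrist');save(w,'w31',(250,100,400,260),4);s=get_image('side');save(s,'s31',(330,240,440,370),4.5)
E
```

```text
t 26.25 pos [ 0.5012 -0.4017  0.175 ] yaw 177.9 y [-0.  0. -1.] F [ 0.2  0.1 -2. ] w 0.191 q [ 0.01  0.65  0.97  1.62 -0.57  1.18 -0.5 ]
```

View pics/w31.png

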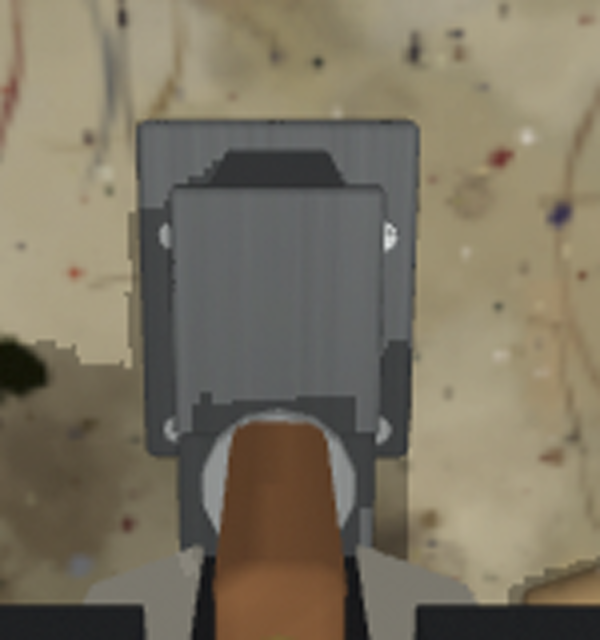

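View pics/s31.png

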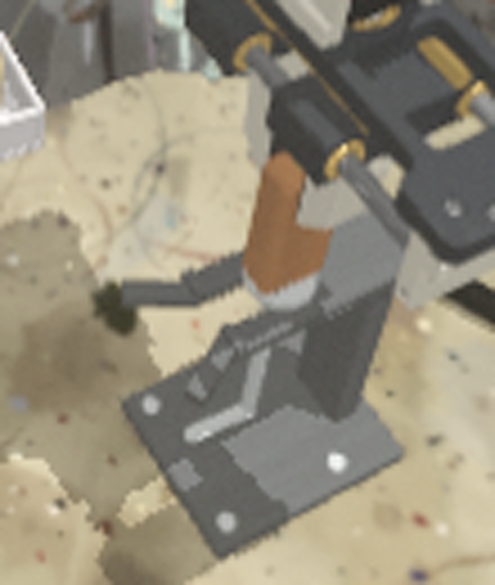

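The collar is over the fork, about 1.5 mm up. I lower gently to contact.

Request:
arm_command(plan=[[[0, 0.001, 0], [0, 0, 0]], [[0, 0.002, 0], [0, 0, 0]], [[0, 0.002, 0], [0, 0, 0]], [[0, 0.002, 0], [0, 0, 0]]])

```text
clock: 26.75
position: [0.5014, -0.4018, 0.1732]
ee_rot: [-0.04, -2.203, 2.203]
force: [-0.2, -0.4, -0.7]
width: 0.194
```

```bash
python3 - <<'E'
from h import *
for i in range(4):
  get_image('top');pose()
E
```

```text
t 26.8 pos [ 0.5014 -0.4018  0.1732] yaw 177.91 y [-0.  0. -1.] F [ 0.7  0.8 -0.9] w 0.193 q [ 0.01  0.65  0.97  1.62 -0.57  1.18 -0.5 ]
t 26.85 pos [ 0.5014 -0.4018  0.1732] yaw 177.91 y [-0.  0. -1.] F [-0.5  0.3 -1.2] w 0.192 q [ 0.01  0.65  0.97  1.62 -0.57  1.18 -0.5 ]
t 26.9 pos [ 0.5014 -0.4018  0.1732] yaw 177.91 y [ 0.  0. -1.] F [-0.2 -0.1 -2.2] w 0.192 q [ 0.01  0.65  0.97  1.62 -0.57  1.18 -0.5 ]
t 26.95 pos [ 0.5014 -0.4018  0.1733] yaw 177.91 y [ 0.  0. -1.] F [-0.1  0.9 -1.1] w 0.196 q [ 0.01  0.65  0.97  1.62 -0.57  1.18 -0.5 ]
```

Still no contact, so a bit lower.

Request:
arm_command(plan=[[[0, 0.0005, 0], [0, 0, 0]], [[0, 0.001, 0], [0, 0, 0]], [[0, 0.0015, 0], [0, 0, 0]], [[0, 0.0015, 0], [0, 0, 0]]])

```text
clock: 27.35
position: [0.5016, -0.402, 0.173]
ee_rot: [-0.042, -2.204, 2.204]
force: [-2.2, 3.1, 10.4]
width: 0.191
```

```bash
python3 - <<'E'
from h import *
for i in range(3):
  get_image('top');pose()
E
```

```text
t 27.4 pos [ 0.5016 -0.402   0.173 ] yaw 177.91 y [ 0.001 -0.    -1.   ] F [-2.9  3.9 10.6] w 0.193 q [ 0.01  0.65  0.97  1.63 -0.57  1.17 -0.5 ]
t 27.45 pos [ 0.5016 -0.4019  0.173 ] yaw 177.91 y [ 0.001 -0.    -1.   ] F [-2.2  3.8  8.8] w 0.194 q [ 0.01  0.65  0.97  1.63 -0.57  1.17 -0.5 ]
t 27.5 pos [ 0.5016 -0.402   0.173 ] yaw 177.91 y [ 0.001 -0.    -1.   ] F [-2.1  2.9 10.2] w 0.191 q [ 0.01  0.65  0.97  1.63 -0.57  1.17 -0.5 ]
```

Seated on the fork (about 10 N). I ease off 1 mm, then open.

Request:
arm_command(plan=[[[0, -0.001, 0], [0, 0, 0]], [[0, -0.001, 0], [0, 0, 0]]])

```text
clock: 27.7
position: [0.5015, -0.4019, 0.1731]
ee_rot: [-0.041, -2.203, 2.204]
force: [-0.3, 1.7, 3.7]
width: 0.191
```

Request:
arm_command(plan=[[[0, 0, 0], [0, 0, 0]], [[0, 0, 0], [0, 0, 0]], [[0, 0, 0], [0, 0, 0]], [[0, 0, 0], [0, 0, 0]], [[0, 0, 0], [0, 0, 0]]], fingers=-0.3)

```text
clock: 28.2
position: [0.5013, -0.4018, 0.1726]
ee_rot: [-0.04, -2.203, 2.203]
force: [-0.2, -0.2, 0.4]
width: 0.577
```

```bash
python3 - <<'E'
from h import *
pose();w=get_image('wrist');save(w,'w33');s=get_image('side');save(s,'s33',(330,240,440,370),4.5)
E
```

```text
t 28.2 pos [ 0.5013 -0.4018  0.1726] yaw 177.9 y [-0.  0. -1.] F [-0.2 -0.2  0.4] w 0.577 q [ 0.01  0.65  0.97  1.63 -0.57  1.17 -0.5 ]
```

View pics/w33.png

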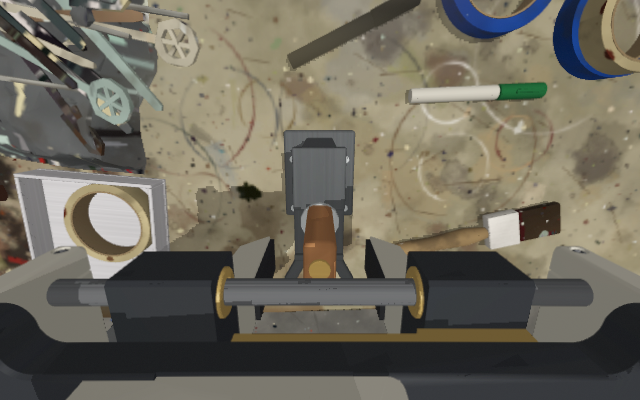

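View pics/s33.png

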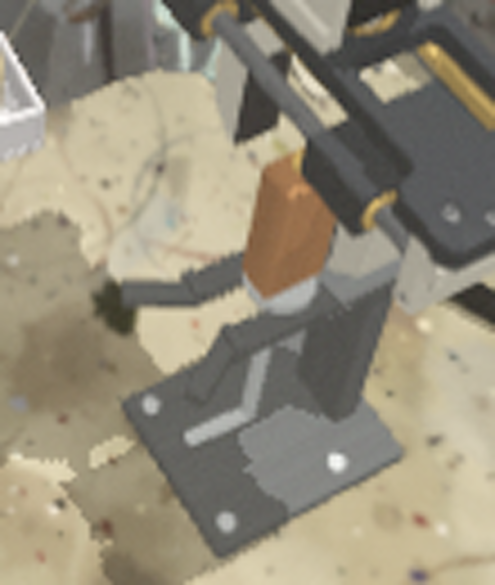

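The jaws are clear of the handle and the hook hangs in the fork. I retreat straight up.

Request:
arm_command(plan=[[[0, -0.015, 0], [0, 0, 0]], [[0, -0.04, 0], [0, 0, 0]], [[0, -0.08, 0], [0, 0, 0]], [[0, -0.12, 0], [0, 0, 0]], [[0, -0.16, 0], [0, 0, 0]]])

```text
clock: 28.8
position: [0.501, -0.4019, 0.3356]
ee_rot: [-0.041, -2.202, 2.204]
force: [1.0, -0.1, 0.8]
width: 0.651
```

Request:
arm_command(plan=[[[0, 0, -0.04], [0, 0, 0]], [[0, 0, -0.08], [0, 0, 0]], [[0, 0, -0.1], [0, 0, 0]], [[0, 0, -0.1], [0, 0, 0]], [[0, 0, -0.1], [0, 0, 0]]])

```text
clock: 29.3
position: [0.5051, -0.302, 0.3337]
ee_rot: [-0.041, -2.203, 2.204]
force: [0.1, -0.6, -0.6]
width: 0.652
```

```bash
python3 - <<'E'
from h import *
np.set_printoptions(precision=4,suppress=True)
st=pose();w=get_image('wrist');save(w,'w34');s=get_image('side');save(s,'s34',(240,190,440,370),4)
for n,z in(('roll_center',.0165),('hook_collar',.13),('hook_grip',.171)):
  for p,q in((s,None),(w,st)):
    r=place_of(p,n)
    if r:print(n,onz(p,r[0]['point'],z,q),r[0]['confidence'])
E
```

```text
t 29.3 pos [ 0.5051 -0.302   0.3337] yaw 177.94 y [ 0.001 -0.    -1.   ] F [ 0.1 -0.6 -0.6] w 0.652 q [-0.27  0.44  1.11  1.52 -0.4   1.42 -0.75]
roll_center [ 0.4706 -0.1513  0.0165] 0.68
hook_collar [ 0.4982 -0.4009  0.13  ] 0.79
hook_collar [ 0.503  -0.4026  0.13  ] 0.74
hook_grip [ 0.4995 -0.402   0.171 ] 0.62
hook_grip [ 0.5023 -0.4021  0.171 ] 0.64
```

View pics/w34.png

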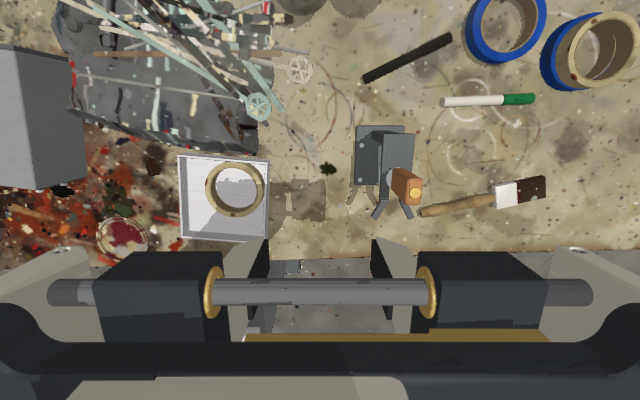

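View pics/s34.png

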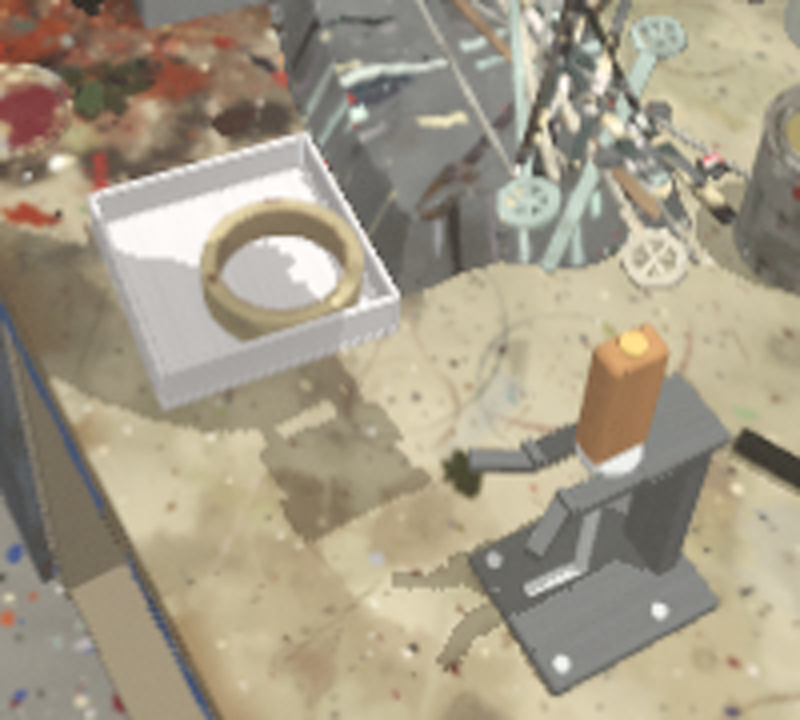

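The roll lies flat inside the tray (side crop, centre (283,265)). The hook hangs upright in the fork with its collar on the prongs, and the gripper is clear. I hand the job in.

```bash
python3 - <<'E'
from cell import sign_off,observe
print(sign_off(), observe()['clock'])
E
```

```text
the job is handed in; nothing more can be done
the job is handed in; nothing more can be done
```

The job is done and was handed in at about 30 s of the 72 s allowed; sign-off gave no verdict. I fished the roll out of the gap with the hook, set it on edge in the tray, tipped it flat with the foot, and hung the hook back in the fork.

**Last checks:**
- **Roll:** the side and wrist pictures show it flat inside the tray walls, resting near the +x wall. The side view puts its centre at about (22, -11) mm in tray axes. The network did not report it in the last wrist picture, so I judged that view by eye.
- **Hook:** its collar rests in the fork between the lips. It was seated with about 10 N and stayed put on release. Its measured position matches the seat within about 5 mm in the side view and 1 mm in the wrist view.
- **Gripper:** it is clear of everything, about 0.1 m from the hook, with no force reading, and it never touched the roll. The highest wrist force I read was about 11 N.

**One deviation:** after touching down, the roll rolled about 20 mm along the tray to the +x wall before I tipped it. It stayed inside.

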